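Seat the jar carrier and set its cap to vent

TASK

Slide the blue jar carrier along the worktop until it sits square and flush in the inner corner of the metal fence, then screw the white cap down clockwise until it bottoms out, and back it off a quarter turn so that the jar can vent. Finish still holding the cap in the gripper at that setting, with the carrier still flush in the corner; leave the other things on the worktop alone.

Things in the scene. Friction and masses are not known exactly. Their poses are not given: they have to be found in the camera images.
- fence: Fixed L-shaped aluminium fence, 25 mm high, bars 16 mm thick. Origin: inner corner, at worktop height; x axis away from the robot (up to 0.2 rad askew), y axis to the left. Far bar: inner face is the plane x = 0, from y = 0 to -148 mm. Left bar: inner face is y = 0, from x = 0 to -150 mm. The carrier belongs at x < 0, y < 0 (near and right of the corner); this side is open.
- carrier: Loose blue block 110 x 110 x 40 mm high, about 0.9 kg with the squat amber jar fixed in its middle (72 mm wide up to 50 mm, 42 mm neck from 58 mm). Origin: centre of underside; x, y square to its sides, at first within 0.35 rad of the fence's axes. White line: middle of its +x edge. Home: origin at (-55, -55) mm in the fence's frame, axes agreeing. Slides under 3 to 7 N.
- cap: White ribbed screw cap, 52 mm in diameter, 26 mm high, on the jar's axis, already started on its thread. Origin: centre of its underside, 64 mm above the worktop when bottomed out, 0.955 mm higher per radian unscrewed. Axes turn with the cap; red line on top: its +x. Bottomed out, the red line points at the carrier's white line.
- cap_top (a point): Centre of the cap's top face, 26 mm above cap; turns with the cap.
- cap_turn (a joint): Angle of the cap on its thread, rad: 0 = bottomed out on a hard stop, grows as it is unscrewed (counterclockwise from above); a quarter turn back is 1.57. Starts between 1.95 and 2.9. Clockwise closes. Takes about 0.05 N m to turn, stays where left; the fence keeps the seated carrier from turning with it.
- carton: Bystander: white printed medicine carton, 51 x 116 x 78 mm, standing at the back. Origin: centre of underside.
- vial_blue: Bystander: small white vial with a blue cap, 29 mm across, 55 mm high, at the back. Origin: centre of underside.
- vial_red: Bystander: small brown vial with a red cap, 29 mm across, 55 mm high, at the back. Origin: centre of underside.
- stamp: Bystander: wooden-handled hand stamp, 25 x 36 x 70 mm, at the back. Origin: centre of underside.
- tape: Bystander: roll of brown packing tape lying flat, 96 mm across, 24 mm high, on the left. Origin: centre of underside.

How it is judged:
By the outcome, as a careful person would: the job done as asked, in the order asked, and still so for the second after the job is handed in, while the arm keeps its last pose, push and grip.
It also fails if it takes over 72 s, if anything falls off the work surface, if the arm or the gripper's body presses on something with over 40 N, if the wrist force passes 120 N, or if a joint passes its speed limit or range.

ROBOT

A 7-joint arm with a two-finger parallel gripper is mounted at the origin on a cart in front of the work surface, level with it; the furniture and walls round the work are solid. World frame = base frame: x ahead of the robot, y to its left, z up, the work surface at z = 0. Lengths are in m, angles in rad, forces in N, time in s.
With the tool pointing down it reaches from about 0.425 to 0.825 m from the base axis. Payload 3.6 kg.
Tool frame: the origin (TCP) lies midway between the tips of the shut fingers; the grasp point (between the pads) lies 19 mm behind it; y points along the fingers, x is the direction in which the jaws open and shut, and the axes are right-handed (so a half turn about y gives the same grasp; the last joint's range is limited). The gripper opens to 85 mm and grips with 20 to 120 N. Pads are 22 mm wide; open, the fingers measure 114 mm over their backs; the gripper's body (76 mm by 85 mm) begins 54 mm behind the grasp point. The pads swing forward as they close: fully open they stand 13 mm farther back than shut.
Start: joints at [1.083, 0.615, -0.013, 1.423, 0.008, 1.103, -0.04], TCP at [0.29, -0.582, 0.231] pointing down, gripper open.
Joint ranges: [-3.12, 3.12], [-0.3, 2.06], [-1.34, 1.32], [0.26, 2.42], [-1.36, 4.5], [0.01, 1.98], [-2.84, 2.84]. Speed limits (rad/s): [2.79, 2.79, 3.14, 3.14, 3.14, 3.14, 3.14].

INTERFACE

Orientations are given as a 3x3 rotation matrix whose columns are the frame's x, y, z axes.
In Python, from rig import telemetry, snapshot, camera_model, workorder gives the robot as it stands.
- The arm moves only by the tool carry_out, never from a script. Its arguments are lists of equal length, an entry for each row: "dr": the turn, a rotation vector about the tool's x, y, z in degrees, a list of three; "xyz": the shift along the tool's x, y, z in cm, a list of three; "jaw": the finger opening in cm, from 0 to 8.54. In form: {"dr": [[rx, ry, rz], ...], "xyz": [[x, y, z], ...], "jaw": [jaw, ...]}. A call has 1 to 20 rows; each row shifts and turns the commanded pose from where the row before left it, along the tool's axes as they then stand; what a row does not reach is not made up. A row lasts 1/12 s, in which the tool goes at most 41.7 mm and 7.16 degrees, less where a joint would pass 70% of its speed; a pose out of reach is approached as far as the arm can. A call with a gripper value outside its range is refused whole. The fingers move at their own pace and stop on an object; "grip_force" is the grip in N (left out, the last holds). Time passes only in rows, so rows that do not move let the fingers close. It gives the time, the measured TCP pose, the force and the opening at its end, in the units of the state.
- telemetry.read_state(): the state, without advancing time (a new reading comes with each control period).
- snapshot(name): name is "scene" or "top" or "wrist"; returns (picture, depth): 384x512x3 uint8, blue, green, red; 384x512 float32, m along the optical axis (not along the pixel's ray), 0 where there is no reading.
- camera_model(name): a dict with "fx", "fy", "cx", "cy" (pixels), "dist" ([k1, k2, p1, p2, k3] as OpenCV has them; the pictures are not rectified), "R" (3x3) and "t" (3): a world point X has camera coordinates R X + t; the wrist camera has in their place "hand_eye" (4x4, takes a point from camera to tool coordinates, whose origin is the TCP and whose axes are the tool frame's). Camera axes: x right, y down, z forward; pixel columns grow to the right and rows downward; lengths in m; the calibration is good to about 2 mm. A picture is of the moment at which its call begins: read the wrist's pose just before it. camera_model takes no time and is no camera call.
- workorder.finish_job(): hands the job in, once; it reports no verdict.
The state is a dict: "clock": time; "joints": joint angles; "qd": joint speeds; "joint_torque": joint torques, N m; "tool_pos": TCP position; "tool_rot": TCP orientation; "ft_force": force on the tool from outside, world axes, zero at the start; "moment": the same for the moment, N m; "opening": finger opening in m.
Only numpy, scipy, OpenCV 4.12 (cv2) and the standard library are available. Lean on these libraries where they do the work, as an engineer would, in place of code of your own. Each camera call takes 0.05 s, during which the arm holds its last target.

## Working session

There is one attempt and no reset: what is moved stays moved. The work goes in short steps, Python scripts to look and compute and a tool call to move; the robot and the scene stay as the last step left them, time stands still between calls to the robot, and variables do not carry over. Pictures are saved under pics/ and viewed, and the job is handed in when it is done.

Besides the shell and the picture viewer there is one more tool, called as name(argument=value, ...), one argument or row to a line, values as JSON. carry_out: Moves the arm, as the interface text tells. Its arguments: {"type":"object","properties":{"dr":{"type":"array"},"xyz":{"type":"array"},"jaw":{"type":"array"},"grip_force":{"type":"number"}},"required":["dr","xyz","jaw"]}

```bash
ls; mkdir -p pics; python3 - <<'E'
from rig import telemetry, snapshot, camera_model
import cv2, numpy as np
s=telemetry.read_state(); print(s)
for n in ("scene","top","wrist"):
    im,d=snapshot(n); cv2.imwrite(f"pics/{n}0.png",im); np.save(f"pics/{n}0.npy",d); print(n,camera_model(n), d.min(), d.max())
E
```

```text
pics
{'clock': 0.0, 'joints': array([ 1.08253711,  0.61590614, -0.0126487 ,  1.424912  ,  0.00806228,
        1.10340528, -0.04042489]), 'qd': array([-0.0014969 ,  0.00080202,  0.00075301, -0.00042635, -0.00083143,
       -0.00047647,  0.00063115]), 'joint_torque': array([ 3.04965636e-05, -4.69220495e+01,  2.59329155e-01, -1.71038353e+01,
        9.96145362e-03,  9.76198877e-03,  6.96923351e-06]), 'tool_pos': array([ 0.28927921, -0.58121744,  0.23014219]), 'tool_rot': array([[ 4.45568056e-01, -1.13756767e-03,  8.95247347e-01],
       [-8.95244346e-01,  2.31815308e-03,  4.45569508e-01],
       [-2.58218586e-03, -9.99996666e-01,  1.44939363e-05]]), 'ft_force': array([ 0.03924047, -1.36951697, -0.35336728]), 'moment': array([-0.03590902, -0.00269375, -0.01240544]), 'opening': 0.08536497167874137}
scene {'fx': 421.8453516639402, 'fy': 421.8453516639402, 'cx': 259.043606675247, 'cy': 186.24267773177706, 'dist': array([-0.10227527,  0.        ,  0.        ,  0.        ,  0.        ]), 'R': array([[ 9.37626458e-01, -3.47644358e-01, -1.60961370e-04],
       [-2.42142110e-01, -6.52745541e-01,
[... 398 characters left out ...]
536705, -0.01781716, -0.09448277],
       [ 0.09476162, -0.01551394, -0.9953791 ]]), 't': array([0.10501577, 0.63657053, 1.06872373])} 0.0 2.0764337
wrist {'fx': 292.22657799204, 'fy': 292.22657799204, 'cx': 255.7709668243587, 'cy': 193.246236654408, 'dist': array([-0.05954796,  0.        ,  0.        ,  0.        ,  0.        ]), 'hand_eye': array([[ 9.99998451e-01, -1.50166430e-03,  9.18614986e-04,
        -8.60708304e-05],
       [-1.34876285e-03, -3.18253102e-01,  9.48004823e-01,
        -1.43881083e-01],
       [-1.13123293e-03, -9.48004593e-01, -3.18254634e-01,
         8.19551350e-02],
       [ 0.00000000e+00,  0.00000000e+00,  0.00000000e+00,
         1.00000000e+00]])} 0.0 1.6109405
```

View pics/scene0.png

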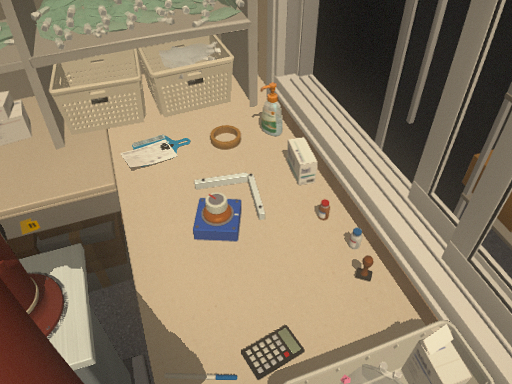

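View pics/top0.png

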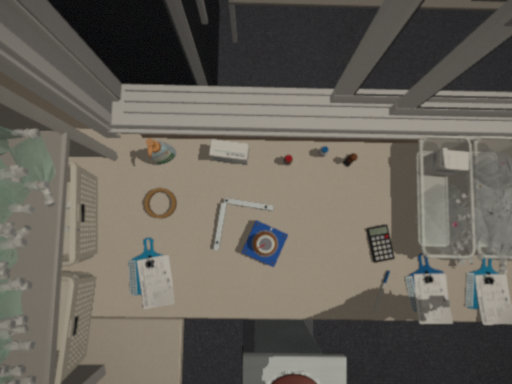

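View pics/wrist0.png

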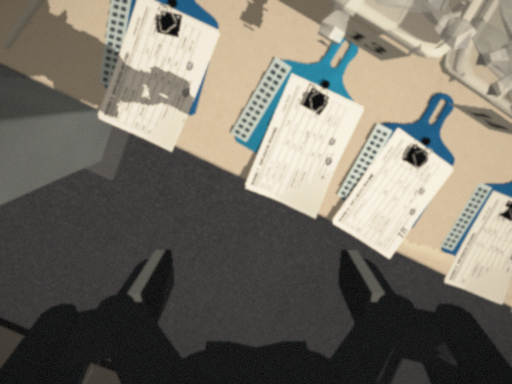

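The top view shows the carrier at about (265,243), with the fence corner at (224,203) up and to its left. The bystanders are at the back and the tape is at (160,203). I'll measure these now.

```bash
cat > h.py <<'E'
import numpy as np, cv2
from rig import telemetry, snapshot, camera_model
def pose(name, s=None):
    m=camera_model(name)
    K=np.array([[m['fx'],0,m['cx']],[0,m['fy'],m['cy']],[0,0,1.]])
    if name=='wrist':
        T=np.eye(4);T[:3,:3]=s['tool_rot'];T[:3,3]=s['tool_pos']
        C=T@m['hand_eye']; Rwc=C[:3,:3]; c=C[:3,3]
    else:
        Rwc=m['R'].T; c=-Rwc@m['t']
    return K,m['dist'],Rwc,c
def ray(P,px,z):
    K,d,R,c=P
    u=cv2.undistortPoints(np.array(px,float).reshape(-1,1,2),K,d).reshape(-1,2)
    v=np.c_[u,np.ones(len(u))]@R.T
    return c+v*((np.asarray(z)-c[2])/v[:,2])[:,None]
def proj(P,X):
    K,d,R,c=P
    p,_=cv2.projectPoints(np.array(X,float).reshape(-1,1,3),R.T,-R.T@c,None if 0 else K,d) if 0 else cv2.projectPoints(np.array(X,float).reshape(-1,1,3),cv2.Rodrigues(R.T)[0],-R.T@c,K,d)
    return p.reshape(-1,2)
E
python3 - <<'E'
from h import *
for n in("top","scene"):
    im=cv2.imread(f"pics/{n}0.png");P=pose(n)
    hsv=cv2.cvtColor(im,cv2.COLOR_BGR2HSV)
    m=cv2.inRange(hsv,(110,120,60),(130,255,255))
    nn,l,st,ce=cv2.connectedComponentsWithStats(m)
    k=1+np.argmax(st[1:,4]);print(n,st[k],ce[k])
    c=max(cv2.findContours((l==k).astype(np.uint8),0,2)[0],key=cv2.contourArea)
    r=cv2.minAreaRect(c);b=cv2.boxPoints(r);print(b.round(1).tolist())
    w=ray(P,b,0.04);print(w.round(4).tolist(),w.mean(0))
    big=cv2.resize(im[140:280,170:330] if n=="top" else im[160:260,170:290],None,fx=5,fy=5,interpolation=cv2.INTER_CUBIC)
    cv2.imwrite(f"pics/{n}0z.png",big[:600,:800])
P=pose("top")
print(ray(P,[[224,203],[272,208],[215,247],[160,203]],[.025,.025,.025,.024]).round(3))
E
```

```text
top [283 233   4   5   8] [284.125 235.   ]
[[281.79998779296875, 233.60000610351562], [284.20001220703125, 232.39999389648438], [286.0, 236.0], [283.6000061035156, 237.1999969482422]]
[[0.5239, 0.0457, 0.04], [0.5277, 0.0383, 0.04], [0.5168, 0.0326, 0.04], [0.513, 0.04, 0.04]] [0.5203691  0.03915413 0.04      ]
scene [193 199  46  33 439] [213.28701595 222.59225513]
[[192.8000030517578, 230.0], [199.5, 198.89999389648438], [241.60000610351562, 208.0], [234.8000030517578, 239.10000610351562]]
[[0.4273, 0.0663, 0.04], [0.4694, 0.1628, 0.04], [0.5618, 0.0941, 0.04], [0.5144, 0.0042, 0.04]] [0.49324625 0.08188765 0.04      ]
[[0.616 0.227 0.025]
 [0.603 0.076 0.025]
 [0.479 0.251 0.025]
 [0.613 0.427 0.024]]
```

View pics/top0z.png

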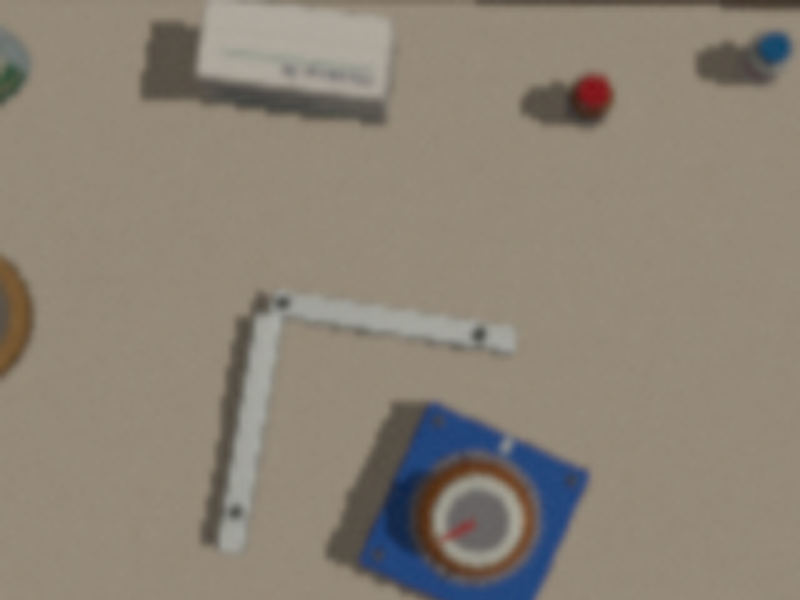

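View pics/scene0z.png

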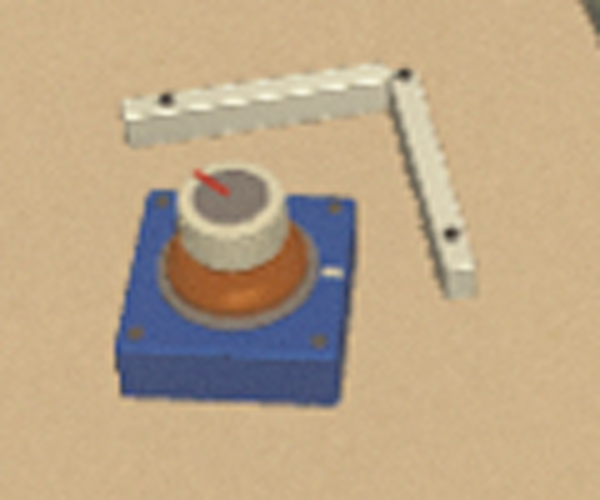

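```bash
python3 - <<'E'
from h import *
im=cv2.imread("pics/top0.png");P=pose("top")
hsv=cv2.cvtColor(im,cv2.COLOR_BGR2HSV)
m=cv2.inRange(hsv,(105,100,30),(130,255,255)); m[:215]=0;m[270:]=0;m[:,:235]=0;m[:,295:]=0
ys,xs=np.nonzero(m); h=cv2.convexHull(np.c_[xs,ys].astype(np.float32))
print(cv2.minAreaRect(h))
w=ray(P,h.reshape(-1,2),.04)[:,:2].astype(np.float32)
r=cv2.minAreaRect(w);print(r,cv2.boxPoints(r).round(4).tolist())
# cap grey disc/red
red=cv2.inRange(hsv,(0,120,60),(8,255,255))|cv2.inRange(hsv,(172,100,60),(180,255,255)); red[:215]=0;red[270:]=0;red[:,:235]=0;red[:,295:]=0
print(np.c_[np.nonzero(red)[::-1]].mean(0))
def cr(p):return [p[0]/5+170,p[1]/5+140]
print(ray(P,[cr((478,518)),cr((444,537)),cr((507,444))],[.092,.092,.04]).round(4))
f=[cr(p) for p in [(277,318),(512,352),(245,550)]]
F=ray(P,f,[.025]*3);print(F)
print(np.arctan2(*(F[0]-F[2])[[1,0]]),np.arctan2(*(F[0]-F[1])[[1,0]])-np.pi/2)
E
```

```text
((264.2484436035156, 243.3367919921875), (34.92658996582031, 35.06338119506836), 24.227745056152344)
((0.4936749339103699, 0.09931614995002747), (0.10680288821458817, 0.10677602142095566), 66.69844055175781) [[0.4235000014305115, 0.0714000016450882], [0.5216000080108643, 0.029200000688433647], [0.5637999773025513, 0.12720000743865967], [0.4657999873161316, 0.16949999332427979]]
[262.         245.33333333]
[[0.4944 0.0969 0.092 ]
 [0.4831 0.1166 0.092 ]
 [0.5381 0.0779 0.04  ]]
[[0.61462288 0.22258103 0.025     ]
 [0.59581191 0.07473257 0.025     ]
 [0.47017925 0.23868257 0.025     ]]
-0.11101444912019504 -0.1265514218477588
```

The carrier is near (0.494, 0.099) with a yaw of about -23°. The fence corner is near (0.615, 0.223) with a yaw of about -7°, and the cap is about 2.5 rad open. I'll move above this area for a closer look with the wrist camera.

carry_out(
  dr=[
    [0,0,0],
    [0,0,0],
    [0,0,0],
    [0,0,0],
    [0,0,0],
    [0,0,0],
    [0,0,0],
    [0,0,0],
    [0,0,0],
    [0,0,0],
    [0,0,0],
    [0,0,0],
    [0,0,0],
    [0,0,0],
    [0,0,0],
    [0,0,0],
    [0,0,0],
    [0,0,0],
    [0,0,0],
    [0,0,0],
  ],
  xyz=[
    [-2.6,-0.4,2.55],
    [-2.6,-0.4,2.55],
    [-2.6,-0.4,2.55],
    [-2.6,-0.4,2.55],
    [-2.6,-0.4,2.55],
    [-2.6,-0.4,2.55],
    [-2.6,-0.4,2.55],
    [-2.6,-0.4,2.55],
    [-2.6,-0.4,2.55],
    [-2.6,-0.4,2.55],
    [-2.6,0,2.6],
    [-2.6,0,2.6],
    [-2.6,0,2.6],
    [-2.6,0,2.6],
    [-2.6,0,2.6],
    [-2.6,0,2.6],
    [-2.6,0,2.6],
    [-2.6,0,2.6],
    [-2.6,0,2.6],
    [-2.6,0,2.6],
  ],
  jaw=[8.5,8.5,8.5,8.5,8.5,8.5,8.5,8.5,8.5,8.5,8.5,8.5,8.5,8.5,8.5,8.5,8.5,8.5,8.5,8.5],
)

```text
clock: 1.82
tool_pos: [0.519, 0.1148, 0.2712]
tool_rot: [[0.445, -0.0, 0.895], [-0.895, -0.0, 0.445], [0.0, -1.0, -0.0]]
ft_force: [0.9, -0.9, 0.2]
opening: 0.0849
```

carry_out(
  dr=[
    [0,-7,0],
    [0,-7,0],
    [0,-7,0],
    [0,-7,0],
    [0,-7,0],
    [0,-7,0],
    [0,-7,0],
    [0,-7,0],
    [0,-7,0],
    [0,-7,0],
    [0,-7,0],
    [0,-7,0],
    [0,-7,0],
    [0,-7,0],
    [0,-7,0],
    [0,-7,0],
    [0,-7,0],
    [0,-7,0],
    [0,-7,0],
    [0,-7,0],
  ],
  xyz=[
    [0,0,0],
    [0,0,0],
    [0,0,0],
    [0,0,0],
    [0,0,0],
    [0,0,0],
    [0,0,0],
    [0,0,0],
    [0,0,0],
    [0,0,0],
    [0,0,0],
    [0,0,0],
    [0,0,0],
    [0,0,0],
    [0,0,0],
    [0,0,0],
    [0,0,0],
    [0,0,0],
    [0,0,0],
    [0,0,0],
  ],
  jaw=[8.5,8.5,8.5,8.5,8.5,8.5,8.5,8.5,8.5,8.5,8.5,8.5,8.5,8.5,8.5,8.5,8.5,8.5,8.5,8.5],
)

```text
clock: 3.48
tool_pos: [0.5188, 0.1128, 0.2711]
tool_rot: [[0.229, -0.001, -0.974], [0.974, -0.0, 0.229], [-0.001, -1.0, 0.0]]
ft_force: [1.1, 0.2, -0.4]
opening: 0.085
```

carry_out(
  dr=[
    [0,0,0],
    [0,0,0],
  ],
  xyz=[
    [0,0,0],
    [0,0,0],
  ],
  jaw=[8.5,8.5],
)

```text
clock: 3.65
tool_pos: [0.5188, 0.1128, 0.271]
tool_rot: [[0.237, -0.001, -0.971], [0.971, 0.0, 0.237], [-0.0, -1.0, 0.001]]
ft_force: [-0.4, 0.0, -0.3]
opening: 0.085
```

```bash
python3 - <<'E'
from h import *
import pickle
s=telemetry.read_state(); im,d=snapshot("wrist"); print(s['clock'],s['joints'].round(3),s['tool_pos'],s['tool_rot'].round(4).tolist(),s['ft_force'])
pickle.dump((s,im,d),open("pics/w1.pkl","wb"))
cv2.imwrite("pics/w1.png",cv2.resize(im,(768,576)))
E
```

```text
3.65 [ 0.292  0.502 -0.843  1.692  0.407  1.134  0.665] [0.51882085 0.11280457 0.27098055] [[0.2374, -0.0009, -0.9714], [0.9714, 0.0001, 0.2374], [-0.0001, -1.0, 0.0008]] [-0.38624     0.01947666 -0.25308195]
```

View pics/w1.png

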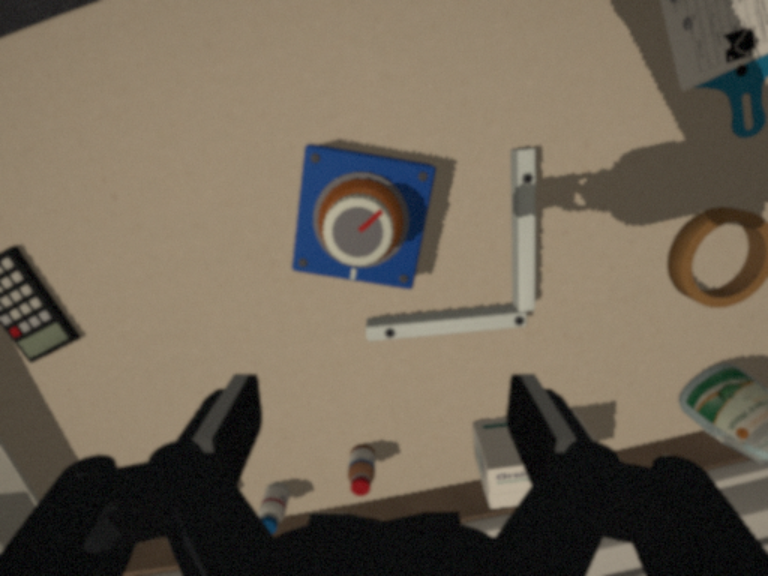

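The wrist view shows the carrier at about (360,215) in the displayed picture, the cap at (358,230) and the inner fence corner near (515,313). I'll take exact points from it.

```bash
cat > meas.py <<'E'
from h import *
import pickle,sys
s,im,d=pickle.load(open(sys.argv[1],"rb"));P=pose("wrist",s)
hsv=cv2.cvtColor(im,cv2.COLOR_BGR2HSV)
m=cv2.inRange(hsv,(105,110,30),(130,255,255)); m[240:]=0
n,l,st,ce=cv2.connectedComponentsWithStats(m)
k=[i for i in range(1,n) if st[i,4]>40]
ys,xs=np.nonzero(np.isin(l,k)); 
w=ray(P,np.c_[xs,ys],.04)[:,:2].astype(np.float32)
r=cv2.minAreaRect(w);print("carrier",r,cv2.boxPoints(r).round(4).tolist())
red=(cv2.inRange(hsv,(0,130,100),(6,255,255))|cv2.inRange(hsv,(174,130,100),(180,255,255)));red[260:]=0
n,l,st,ce=cv2.connectedComponentsWithStats(red)
if n>1:
  k=1+np.argmax(st[1:,4]);ys,xs=np.nonzero(l==k);R=ray(P,np.c_[xs,ys],.0923)[:,:2];print("red",st[k],R.mean(0),
   "line fit",cv2.fitLine(R.astype(np.float32),2,0,.01,.01).ravel())
g=cv2.inRange(hsv,(0,0,150),(180,60,255))
cv2.imwrite("pics/g.png",g)
E
python3 meas.py pics/w1.pkl; python3 - <<'E'
import pickle,cv2
s,im,d=pickle.load(open("pics/w1.pkl","rb"))
cv2.imwrite("pics/w1z.png",cv2.resize(im[85:235,190:370],None,fx=4,fy=4,interpolation=cv2.INTER_CUBIC))
E
```

```text
carrier ((0.49462008476257324, 0.09855139255523682), (0.10725082457065582, 0.10799272358417511), 66.54425048828125) [[0.4237000048160553, 0.07079999893903732], [0.5228000283241272, 0.027899999171495438], [0.565500020980835, 0.12630000710487366], [0.46639999747276306, 0.16920000314712524]]
red [239 141  15  13  55] [0.48999536 0.10833486] line fit [ 0.4723575  -0.881407    0.48999536  0.10833486]
```

View pics/w1z.png

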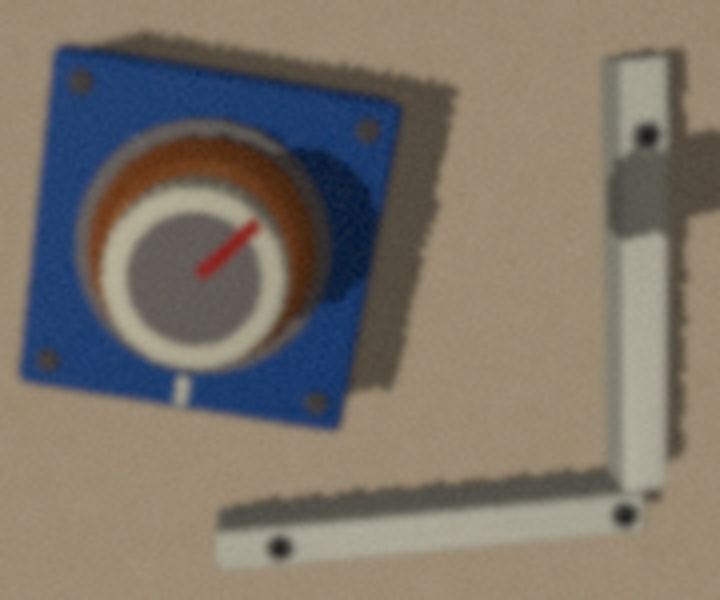

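```bash
python3 - <<'E'
from h import *
import pickle
s,im,d=pickle.load(open("pics/w1.pkl","rb"));P=pose("wrist",s)
c=lambda p:[(p[0]+.5)/4-.5+190,(p[1]+.5)/4-.5+85]
F=ray(P,[c((621,494)),c((218,530)),c((617,60))],.025);print(F.round(4))
a1=np.arctan2(*(F[0]-F[2])[[1,0]]);a2=np.arctan2(*(F[0]-F[1])[[1,0]])-np.pi/2
print(np.degrees([a1,a2]),np.linalg.norm(F[0]-F[1]),np.linalg.norm(F[0]-F[2]))
a=(a1+a2)/2
R=np.array([[np.cos(a),-np.sin(a)],[np.sin(a),np.cos(a)]]);print("home",F[0,:2]+R@[-.055,-.055])
print("cap",ray(P,[c((195,274))],.0924))
E
```

```text
[[0.6192 0.22   0.025 ]
 [0.5981 0.0756 0.025 ]
 [0.4704 0.2408 0.025 ]]
[-7.9795401  -8.32339529] 0.14592235860324335 0.15027969980144418
home [0.5569892  0.17333003]
cap [[0.49416394 0.09857186 0.0924    ]]
```

carry_out(
  dr=[
    [0,0,0],
    [0,0,0],
    [0,0,0],
    [0,0,0],
    [0,0,0],
    [0,0,0],
    [0,0,0],
    [0,0,0],
    [0,0,0],
    [0,0,0],
    [0,0,0],
    [0,0,0],
  ],
  xyz=[
    [-1.96,0,2.03],
    [0,3,0],
    [0,3,0],
    [0,3,0],
    [0,3,0],
    [0,3,0],
    [0,2,0],
    [0,1.5,0],
    [0,1.5,0],
    [0,1.5,0],
    [0,0,0],
    [0,0,0],
  ],
  jaw=[8.5,8.5,8.5,8.5,8.5,8.5,8.5,8.5,8.5,8.5,8.5,8.5],
  grip_force=40,
)

```text
clock: 4.7
tool_pos: [0.4944, 0.0988, 0.0561]
tool_rot: [[0.235, -0.001, -0.972], [0.972, -0.001, 0.235], [-0.001, -1.0, 0.001]]
ft_force: [0.5, 0.2, 0.1]
opening: 0.0849
```

```bash
python3 - <<'E'
from h import *
s=telemetry.read_state();print(s['joints'].round(3),s['tool_pos'],s['ft_force'])
im,d=snapshot("scene")
cv2.imwrite("pics/s2.png",cv2.resize(im[120:280,150:330],None,fx=4,fy=4))
im,d=snapshot("wrist")
cv2.imwrite("pics/w2.png",im)
E
```

```text
[ 0.158  0.73  -0.616  2.002  0.708  0.635  0.401] [0.49438373 0.09882795 0.05609069] [0.4524614  0.20140337 0.12510529]
```

View pics/s2.png

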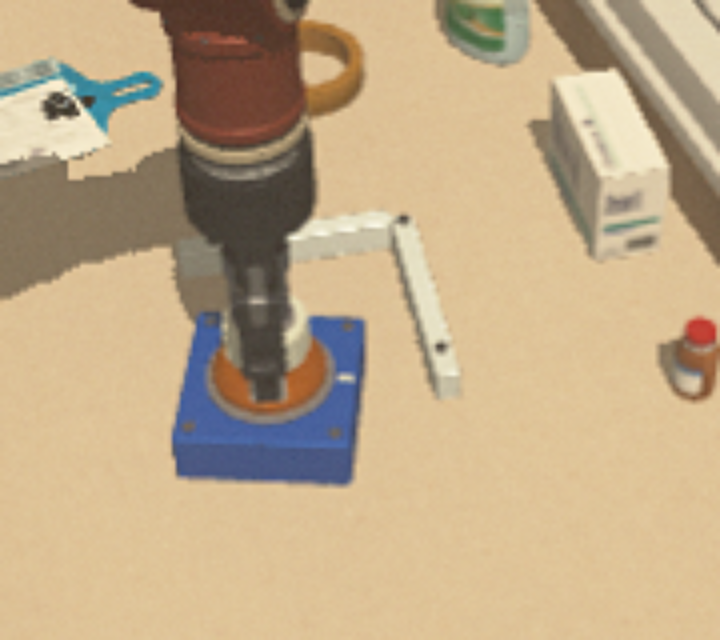

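View pics/w2.png

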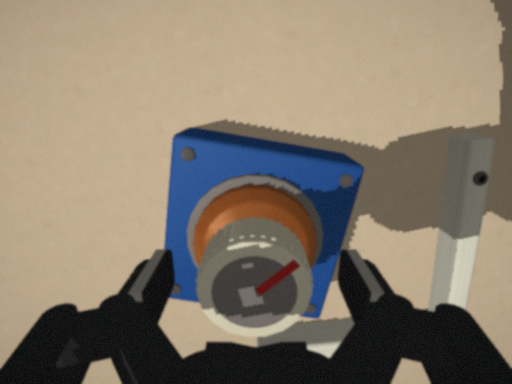

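The fingers straddle the cap evenly: it sits at (255,285) with pads on both sides, and they clear the jar. Closing the gripper.

carry_out(
  dr=[
    [0,0,0],
    [0,0,0],
    [0,0,0],
    [0,0,0],
    [0,0,0],
    [0,0,0],
    [0,0,0],
    [0,0,0],
    [0,0,0],
    [0,0,0],
  ],
  xyz=[
    [0,0,0],
    [0,0,0],
    [0,0,0],
    [0,0,0],
    [0,0,0],
    [0,0,0],
    [0,0,0],
    [0,0,0],
    [0,0,0],
    [0,0,0],
  ],
  jaw=[4.5,4.5,4.5,4.5,4.5,4.5,4.5,4.5,4.5,4.5],
  grip_force=50,
)

```text
clock: 5.63
tool_pos: [0.495, 0.0985, 0.0572]
tool_rot: [[0.235, 0.001, -0.972], [0.972, -0.001, 0.235], [-0.0, -1.0, -0.001]]
ft_force: [-0.7, -1.0, 4.7]
opening: 0.0508
```

```bash
python3 - <<'E'
from h import *
s=telemetry.read_state();print(s['tool_pos'],s['ft_force'],s['moment'],s['opening'])
im,d=snapshot("wrist")
cv2.imwrite("pics/w3.png",im)
E
```

```text
[0.49500793 0.09854103 0.05723967] [-0.73327051 -1.04862349  4.69297453] [-0.17909732  0.15294474  0.01927824] 0.0507707429060242
```

View pics/w3.png

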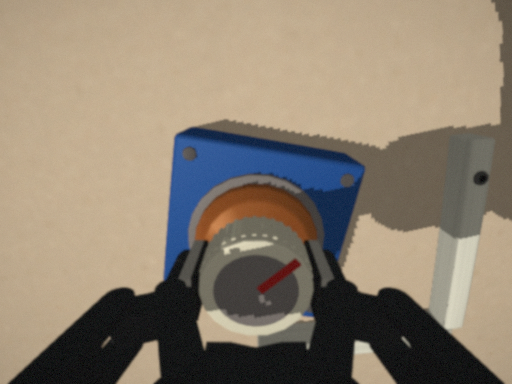

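carry_out(
  dr=[
    [0,0,0],
    [0,-1,0],
    [0,-1,0],
    [0,-1,0],
    [0,-1,0],
    [0,-1,0],
    [0,-1,0],
    [0,-1,0],
    [0,-1,0],
    [0,-1,0],
    [0,-1,0],
    [0,-1,0],
    [0,-1,0],
    [0,-1,0],
    [0,-1,0],
    [0,-1,0],
    [0,-1,0],
    [0,0,0],
    [0,0,0],
  ],
  xyz=[
    [0,-0.1,0],
    [0.37,0,-0.23],
    [0.37,0,-0.23],
    [0.37,0,-0.23],
    [0.37,0,-0.23],
    [0.37,0,-0.23],
    [0.37,0,-0.23],
    [0.37,0,-0.23],
    [0.37,0,-0.23],
    [0.37,0,-0.23],
    [0.37,0,-0.23],
    [0.37,0,-0.23],
    [0.37,0,-0.23],
    [0.37,0,-0.23],
    [0.37,0,-0.23],
    [0.37,0,-0.23],
    [0.37,0,-0.23],
    [0,0,0],
    [0,0,0],
  ],
  jaw=[4.5,4.5,4.5,4.5,4.5,4.5,4.5,4.5,4.5,4.5,4.5,4.5,4.5,4.5,4.5,4.5,4.5,4.5,4.5],
)

```text
clock: 7.27
tool_pos: [0.5373, 0.1503, 0.0573]
tool_rot: [[-0.042, -0.001, -0.999], [0.999, -0.006, -0.042], [-0.006, -1.0, 0.002]]
ft_force: [-1.9, -6.2, 4.8]
opening: 0.0513
```

```bash
cat > look.py <<'E'
from h import *
import pickle,sys
n=sys.argv[1]
s=telemetry.read_state();print(s['clock'],s['joints'].round(3),s['tool_pos'].round(4),"phi",np.degrees(np.arctan2(s['tool_rot'][1,0],s['tool_rot'][0,0])).round(2),s['ft_force'].round(2),s['moment'].round(3),s['opening'])
im,d=snapshot("wrist");pickle.dump((s,im,d),open(f"pics/{n}.pkl","wb"))
a,_=snapshot("scene");b,_=snapshot("top")
cv2.imwrite(f"pics/{n}_top.png",b);cv2.imwrite(f"pics/{n}_scene.png",a)
v=np.hstack([cv2.resize(im,(400,300)),cv2.resize(a[140:260,160:320],(400,300),interpolation=2)])
u=np.hstack([cv2.resize(b[170:290,190:350],(400,300),interpolation=2),np.zeros((300,400,3),np.uint8)])
cv2.imwrite(f"pics/{n}.png",np.vstack([v,u]))
E
python3 look.py w4
```

```text
7.2667 [ 0.111  0.807 -0.699  1.849  0.739  0.771  0.616] [0.5373 0.1503 0.0573] phi 92.39 [-1.89 -6.22  4.78] [-1.041  0.236  0.018] 0.05132259023604683
```

View pics/w4.png

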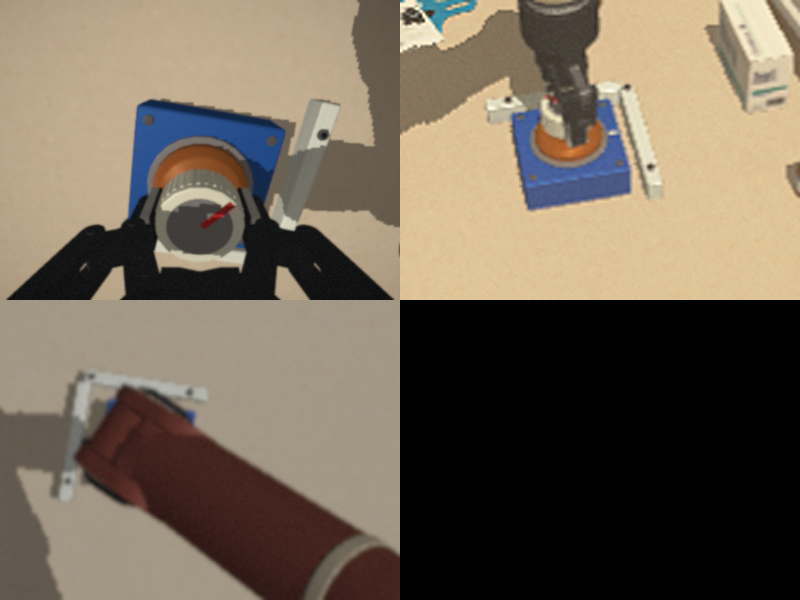

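The carrier turned together with the hand and is now close to the corner. I'll measure its yaw and the remaining gaps.

```bash
python3 - <<'E'
import pickle,cv2
s,im,d=pickle.load(open("pics/w4.pkl","rb"))
cv2.imwrite("pics/w4z.png",cv2.resize(im[110:310,150:450],None,fx=2.6,fy=2.6,interpolation=cv2.INTER_CUBIC))
E
```

```text
(no output)
```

View pics/w4z.png

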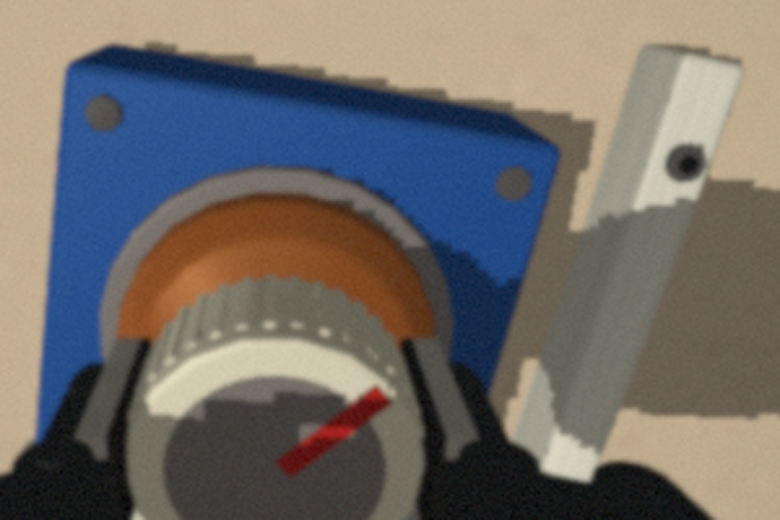

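```bash
cat > edge.py <<'E'
from h import *
import pickle
def rep(n,org,sc,near,right,bar,cap=None):
    s,im,d=pickle.load(open(f"pics/{n}.pkl","rb"));P=pose("wrist",s)
    c=lambda p:[(p[0]+.5)/sc-.5+org[0],(p[1]+.5)/sc-.5+org[1]]
    A=ray(P,[c(p) for p in near],.04);B=ray(P,[c(p) for p in right],.04);C=ray(P,[c(p) for p in bar],.025)
    an=lambda Q:np.degrees(np.arctan2(*(Q[1]-Q[0])[[1,0]]))
    print("near",A.round(4)[:,:2].tolist(),an(A)-90,np.linalg.norm(A[1]-A[0]),"right",an(B),"bar",C.round(4)[:,:2].tolist(),an(C))
    n_=np.array([-(C[1]-C[0])[1],(C[1]-C[0])[0]]);n_/=np.linalg.norm(n_)
    print("gap of carrier left edge to bar",[round(float((C[0,:2]-q[:2])@n_),4) for q in B])
if __name__=="__main__":
    rep("w4",(150,110),2.6,[(68,68),(558,152)],[(558,152),(490,385)],[(683,52),(543,465)])
E
python3 edge.py
```

```text
near [[0.4781, 0.1035], [0.4918, 0.21]] -7.345528525058825 0.10735024981149037 right -7.104550937552809 bar [[0.4701, 0.2416], [0.5841, 0.2262]] -7.671227738787474
gap of carrier left edge to bar [0.0284, 0.0279]
```

carry_out(
  dr=[
    [0,0,0],
    [0,0,0],
    [0,0,0],
    [0,0,0],
    [0,0,0],
    [0,0,0],
    [0,0,0],
    [0,0,0],
    [0,0,0],
    [0,0,0],
    [0,0,0],
  ],
  xyz=[
    [0.21,0,-0.18],
    [0.21,0,-0.18],
    [0.21,0,-0.18],
    [0.21,0,-0.18],
    [0.21,0,-0.18],
    [0.21,0,-0.18],
    [0.21,0,-0.18],
    [0.21,0,-0.18],
    [0.21,0,-0.18],
    [0.21,0,-0.18],
    [0,0,0],
  ],
  jaw=[4.5,4.5,4.5,4.5,4.5,4.5,4.5,4.5,4.5,4.5,4.5],
)

```text
clock: 8.33
tool_pos: [0.5525, 0.1717, 0.0571]
tool_rot: [[-0.042, -0.005, -0.999], [0.999, -0.008, -0.042], [-0.008, -1.0, 0.006]]
ft_force: [-5.2, -6.2, 6.7]
opening: 0.0506
```

```bash
python3 look.py w5;  python3 - <<'E'
import pickle,cv2
s,im,d=pickle.load(open("pics/w5.pkl","rb"))
cv2.imwrite("pics/w5z.png",cv2.resize(im[110:310,150:450],None,fx=2.6,fy=2.6,interpolation=cv2.INTER_CUBIC))
E
```

```text
8.3333 [ 0.075  0.832 -0.702  1.786  0.726  0.812  0.617] [0.5525 0.1717 0.0571] phi 92.38 [-5.2  -6.25  6.68] [-1.198  0.942 -0.097] 0.05064283331686635
```

View pics/w5z.png

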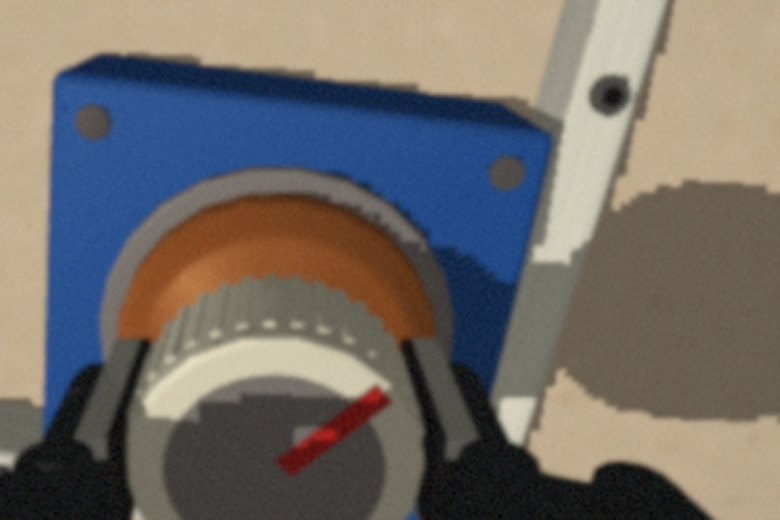

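View pics/w5.png

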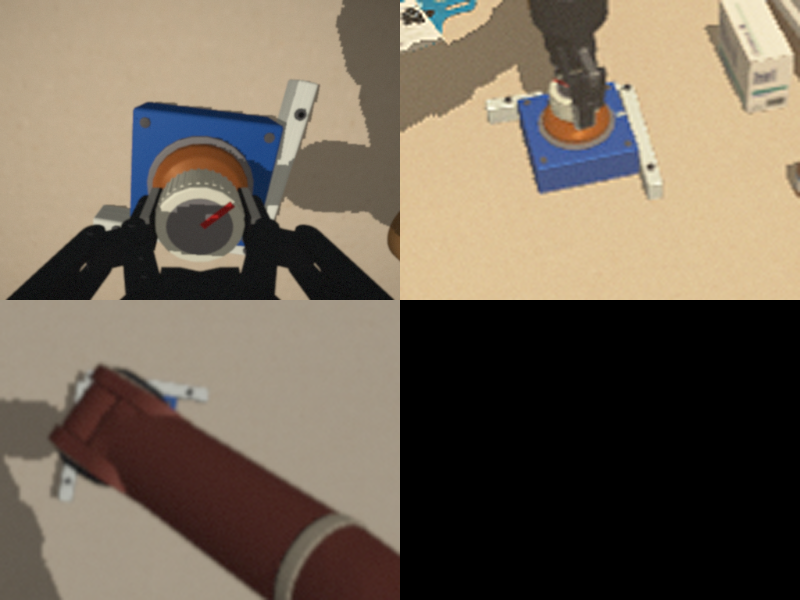

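```bash
python3 - <<'E'
from edge import *
rep("w5",(150,110),2.6,[(58,75),(549,134)],[(549,134),(492,390)],[(597,2),(499,395)])
im=cv2.imread("pics/w5_scene.png")
cv2.imwrite("pics/w5s.png",cv2.resize(im[165:225,190:280],None,fx=8,fy=8,interpolation=2))
E
```

```text
near [[0.4948, 0.1227], [0.503, 0.2287]] -4.444077204005765 0.10638182366287775 right -3.6806843949620203 bar [[0.4752, 0.2408], [0.577, 0.2319]] -5.025292079763285
gap of carrier left edge to bar [0.0096, 0.0081]
```

View pics/w5s.png

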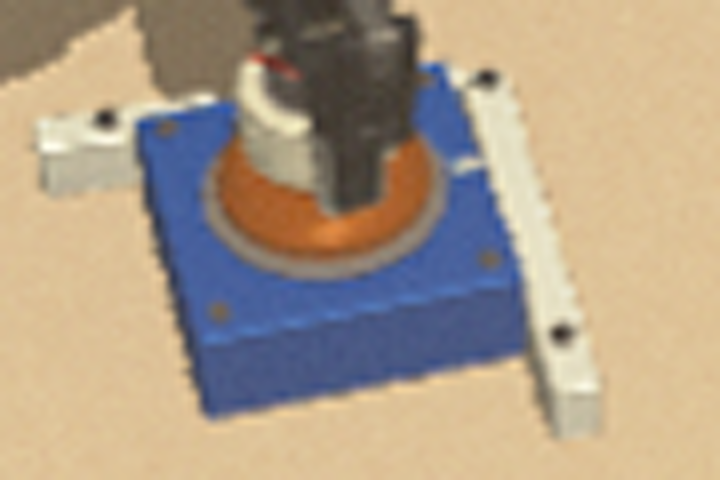

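carry_out(
  dr=[
    [0,0,0],
    [0,0,0],
    [0,0,0],
    [0,0,0],
    [0,0,0],
    [0,0,0],
  ],
  xyz=[
    [0.1,0,-0.02],
    [0.1,0,-0.02],
    [0.1,0,-0.02],
    [0.1,0,-0.02],
    [0.1,0,-0.02],
    [0,0,0],
  ],
  jaw=[4.5,4.5,4.5,4.5,4.5,4.5],
)

```text
clock: 8.98
tool_pos: [0.5525, 0.1722, 0.057]
tool_rot: [[-0.04, -0.008, -0.999], [0.999, -0.017, -0.04], [-0.016, -1.0, 0.009]]
ft_force: [-7.6, -12.0, 12.3]
opening: 0.0509
```

carry_out(
  dr=[
    [0,0,0],
    [0,0,0],
    [0,0,0],
    [0,0,0],
    [0,0,0],
  ],
  xyz=[
    [-0.02,0,-0.1],
    [-0.02,0,-0.1],
    [-0.02,0,-0.1],
    [0,0,0],
    [0,0,0],
  ],
  jaw=[4.5,4.5,4.5,4.5,4.5],
)

```text
clock: 9.4
tool_pos: [0.5525, 0.1721, 0.0567]
tool_rot: [[-0.041, -0.013, -0.999], [0.999, -0.017, -0.04], [-0.017, -1.0, 0.014]]
ft_force: [-11.7, -12.8, 14.9]
opening: 0.0507
```

```bash
python3 look.py w6;  python3 - <<'E'
import pickle,cv2
s,im,d=pickle.load(open("pics/w6.pkl","rb"))
cv2.imwrite("pics/w6z.png",cv2.resize(im[110:310,150:450],None,fx=2.6,fy=2.6,interpolation=cv2.INTER_CUBIC))
im=cv2.imread("pics/w6_scene.png")
cv2.imwrite("pics/w6s.png",cv2.resize(im[165:225,190:280],None,fx=8,fy=8,interpolation=2))
E
```

```text
9.4 [ 0.069  0.836 -0.701  1.776  0.722  0.828  0.618] [0.5525 0.1721 0.0567] phi 92.33 [-11.65 -12.83  14.9 ] [-2.385  2.254 -0.059] 0.050668890411688844
```

View pics/w6z.png

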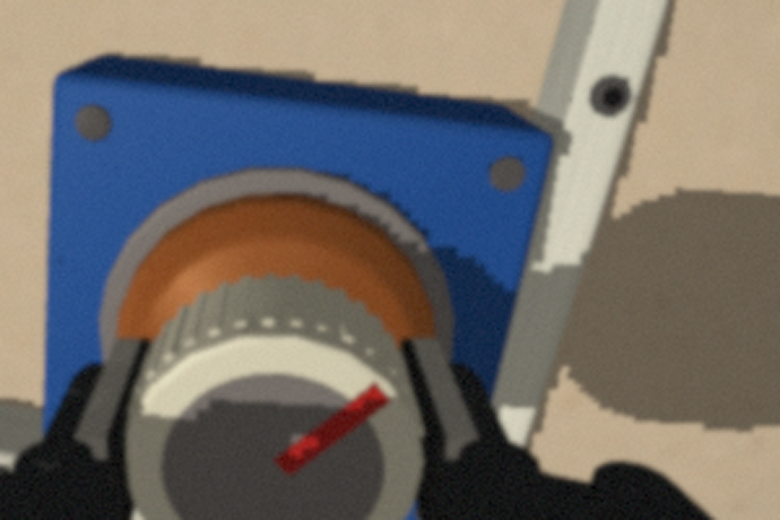

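View pics/w6s.png

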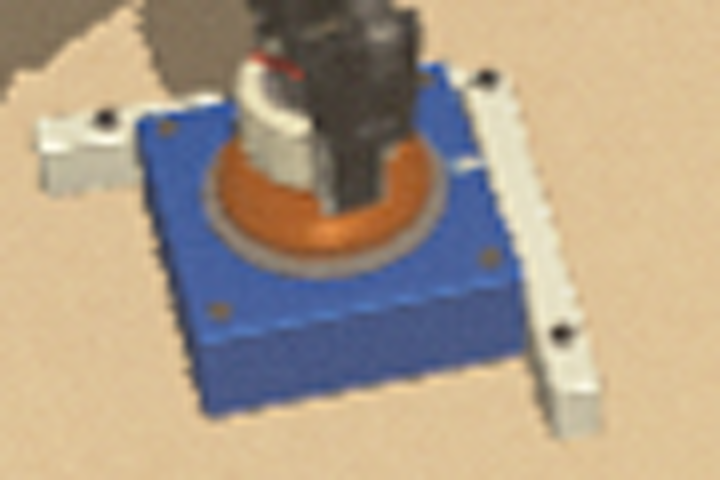

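```bash
python3 - <<'E'
import pickle,cv2
s,im,d=pickle.load(open("pics/w6.pkl","rb"))
cv2.imwrite("pics/w6zz.png",cv2.resize(im[85:285,320:420],None,fx=6,fy=6,interpolation=cv2.INTER_CUBIC)[::1][:600])
cv2.imwrite("pics/w6zy.png",cv2.resize(im[185:285,300:400],None,fx=6,fy=6,interpolation=cv2.INTER_CUBIC))
E
```

```text
(no output)
```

View pics/w6zz.png

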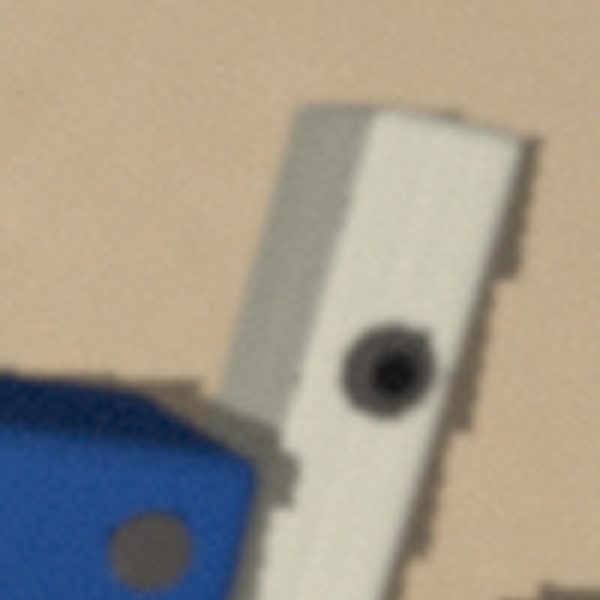

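View pics/w6zy.png

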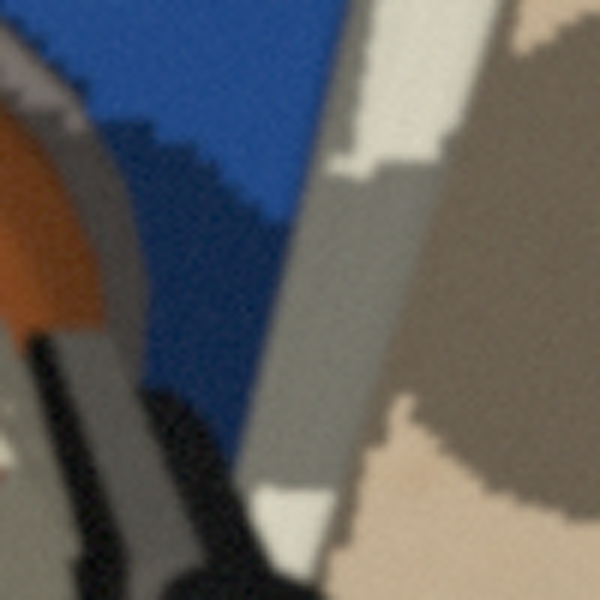

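```bash
python3 - <<'E'
from h import *
import pickle
s,im,d=pickle.load(open("pics/w6.pkl","rb"));P=pose("wrist",s);print(P[3])
O=ray(P,[(406.2,107.8),(372.3,211.2),(356.2,266.2)],.025)
I=ray(P,[(320+377/6,85+108/6),(320+283/6,85+440/6)],.025)
L=ray(P,[(320+297/6,85+110/6),(320+222/6,85+385/6)],0.0)
C=ray(P,[(362.8,162.8),(357.2,184.5),(340.3,262.8)],.04)
near=ray(P,[(150+58/2.6,110+75/2.6),(362.8,162.8)],.04)
an=lambda Q:np.degrees(np.arctan2(*(Q[-1]-Q[0])[[1,0]]))
for k,Q in dict(O=O,I=I,L=L,C=C,near=near).items(): print(k,Q[:,:2].round(4).tolist(),an(Q).round(2))
a=np.radians(an(O));n=np.array([-np.sin(a),np.cos(a)])
o=O[0,:2]@n
for k,Q in dict(O=O,I=I,L=L,C=C).items(): print(k,(o-.016-Q[:,:2]@n).round(4))
E
```

```text
[0.47227078 0.17124916 0.20171752]
O [[0.4727, 0.2566], [0.5382, 0.2465], [0.5794, 0.2422]] -7.68
I [[0.4708, 0.2422], [0.5038, 0.2378]] -7.66
L [[0.4713, 0.2433], [0.5022, 0.2391]] -7.75
C [[0.5038, 0.23], [0.5166, 0.2287], [0.5682, 0.2256]] -3.88
near [[0.4949, 0.1229], [0.5038, 0.23]] 85.27
O [-0.016  -0.0148 -0.016 ]
I [-0.0015 -0.0015]
L [-0.0027 -0.0026]
C [0.0062 0.0058 0.0019]
```

The tool no longer moves, but the measurements show the carrier still about 3.5° askew: there is a gap of about 7 mm at its near-left corner and almost none at the far end. Pushing at cap height tips the carrier and jams it, shown by the 15 N upward force on the tool. I'll let go and square it up with low pushes on its sides using closed fingers.

carry_out(
  dr=[
    [0,0,0],
    [0,0,0],
    [0,0,0],
    [0,0,0],
    [0,0,0],
    [0,0,0],
    [0,0,0],
    [0,0,0],
    [0,0,0],
    [0,0,0],
    [0,0,0],
    [0,0,0],
    [0,0,0],
  ],
  xyz=[
    [-0.15,-0.15,0.15],
    [-0.15,-0.15,0.15],
    [0,0,0],
    [0,0,0],
    [0,0,0],
    [0,0,0],
    [0,0,0],
    [0,-2,0],
    [0,-4,0],
    [0,-4,0],
    [0,-4,0],
    [0,-4,0],
    [0,0,0],
  ],
  jaw=[4.5,4.5,4.5,8.5,8.5,8.5,8.5,8.5,8.5,8.5,8.5,8.5,8.5],
)

```text
clock: 10.63
tool_pos: [0.5591, 0.1812, 0.2496]
tool_rot: [[-0.044, 0.016, -0.999], [0.999, 0.009, -0.044], [0.008, -1.0, -0.016]]
ft_force: [1.1, 0.7, 0.3]
opening: 0.0851
```

```bash
python3 look.py w7; python3 meas.py pics/w7.pkl; python3 - <<'E'
import pickle,cv2
s,im,d=pickle.load(open("pics/w7.pkl","rb"))
cv2.imwrite("pics/w7z.png",cv2.resize(im[85:265,170:370],None,fx=3.3333,fy=3.3333,interpolation=cv2.INTER_CUBIC))
E
```

```text
10.6333 [ 0.163  0.62  -0.871  1.585  0.509  1.157  0.798] [0.5591 0.1812 0.2496] phi 92.5 [1.07 0.71 0.3 ] [ 0.136 -0.007  0.016] 0.08513407777121679
carrier ((0.5509047508239746, 0.17263327538967133), (0.10767525434494019, 0.10920050740242004), 83.98157501220703) [[0.4909999966621399, 0.12479999661445618], [0.5996000170707703, 0.11339999735355377], [0.61080002784729, 0.22040000557899475], [0.5023000240325928, 0.23190000653266907]]
red [248 153  16  14  66] [0.54405619 0.18146459] line fit [ 0.6903526  -0.7234731   0.5440562   0.18146458]
```

View pics/w7z.png

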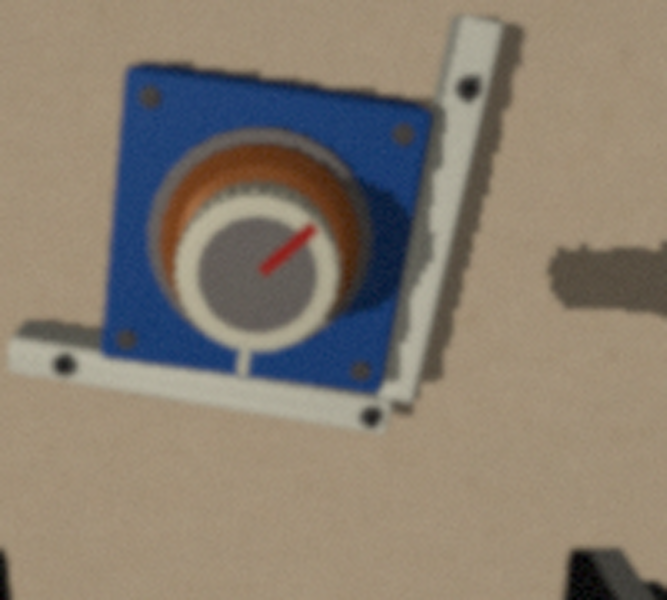

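View pics/w7.png

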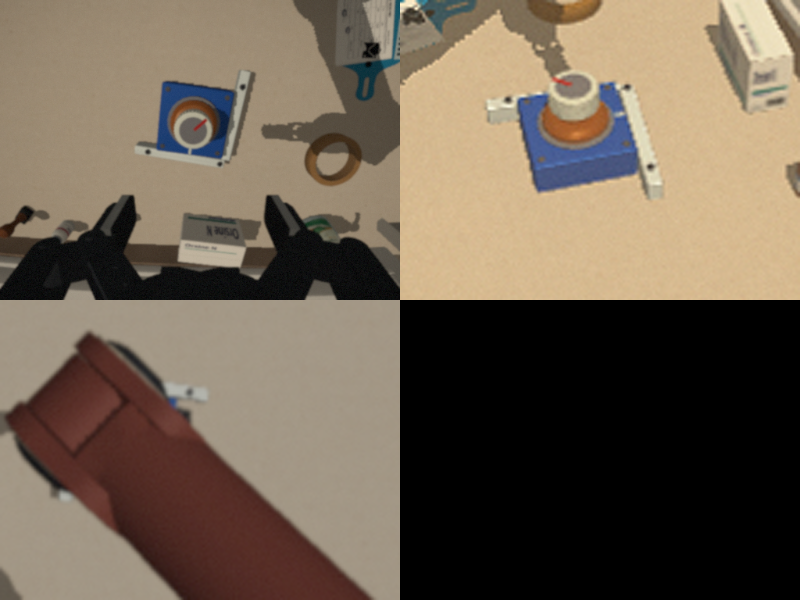

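carry_out(
  dr=[
    [0,6.7,0],
    [0,6.7,0],
    [0,6.7,0],
    [0,6.7,0],
    [0,6.7,0],
    [0,6.7,0],
    [0,6.7,0],
    [0,6.7,0],
    [0,6.7,0],
    [0,6.7,0],
    [0,6.7,0],
    [0,6.7,0],
    [0,6.7,0],
    [0,6.7,0],
    [0,6.7,0],
    [0,0,0],
    [0,0,0],
  ],
  xyz=[
    [0,0,0],
    [0,0,0],
    [0,0,0],
    [0,0,0],
    [0,0,0],
    [0,0,0],
    [0,0,0],
    [0,0,0],
    [0,0,0],
    [0,0,0],
    [0,0,0],
    [0,0,0],
    [0,0,0],
    [0,0,0],
    [0,0,0],
    [0,0,0],
    [0,0,0],
  ],
  jaw=[0,0,0,0,0,0,0,0,0,0,0,0,0,0,0,0,0],
)

```text
clock: 12.2
tool_pos: [0.5547, 0.1766, 0.2388]
tool_rot: [[0.991, -0.003, 0.137], [-0.137, -0.001, 0.991], [-0.002, -1.0, -0.002]]
ft_force: [-0.1, 0.5, 0.3]
opening: -0.0001
```

```bash
cat > to.py <<'E'
from h import *
import sys
s=telemetry.read_state();R=s['tool_rot'];t=np.array([float(v) for v in sys.argv[1:4]])
print(s['clock'],s['joints'].round(3),s['tool_pos'].round(4),R.round(4).tolist(),"phi",np.degrees(np.arctan2(R[1,0],R[0,0])),"F",s['ft_force'].round(1),s['opening'])
print("tool shift cm",(100*R.T@(t-s['tool_pos'])).round(2))
E
python3 to.py .5067 .1049 .25
```

```text
12.2 [-0.098  0.527 -0.395  1.607  0.224  1.055 -0.693] [0.5547 0.1766 0.2388] [[0.9906, -0.0026, 0.1366], [-0.1366, -0.0013, 0.9906], [-0.0024, -1.0, -0.0017]] phi -7.848909602154887 F [-0.1  0.5  0.3] -8.160645166124153e-05
tool shift cm [-3.77 -1.1  -7.76]
```

carry_out(
  dr=[
    [0,0,0],
    [0,0,0],
    [0,0,0],
    [0,0,0],
    [0,0,0],
    [0,0,0],
    [0,0,0],
    [0,0,0],
    [0,0,0],
    [0,0,0],
    [0,0,0],
    [0,0,0],
    [0,0,0],
    [0,0,0],
  ],
  xyz=[
    [-1.26,0,-2.6],
    [-1.26,0,-2.6],
    [-1.26,0,-2.6],
    [0,3,0],
    [0,3,0],
    [0,3,0],
    [0,3,0],
    [0,3,0],
    [0,2,0],
    [0,2,0],
    [0,1.5,0],
    [0,0.7,0],
    [0,0,0],
    [0,0,0],
  ],
  jaw=[0,0,0,0,0,0,0,0,0,0,0,0,0,0],
)

```text
clock: 13.37
tool_pos: [0.507, 0.105, 0.0282]
tool_rot: [[0.99, -0.001, 0.139], [-0.139, 0.0, 0.99], [-0.001, -1.0, 0.0]]
ft_force: [0.1, -0.2, -0.5]
opening: -0.0
```

```bash
python3 to.py .5067 .1049 .026; python3 look.py w8
```

```text
13.3667 [-0.077  0.727 -0.259  1.986  0.38   0.475 -0.752] [0.507  0.105  0.0282] [[0.9903, -0.0005, 0.1386], [-0.1386, 0.0002, 0.9903], [-0.0006, -1.0, 0.0002]] phi -7.969037772671572 F [ 0.1 -0.2 -0.5] -4.691354513272956e-05
tool shift cm [-0.03  0.22 -0.02]
13.3667 [-0.077  0.727 -0.259  1.986  0.38   0.475 -0.752] [0.507  0.105  0.0282] phi -7.97 [ 0.07 -0.16 -0.5 ] [-0.015 -0.004  0.001] -4.691354513272956e-05
```

View pics/w8.png

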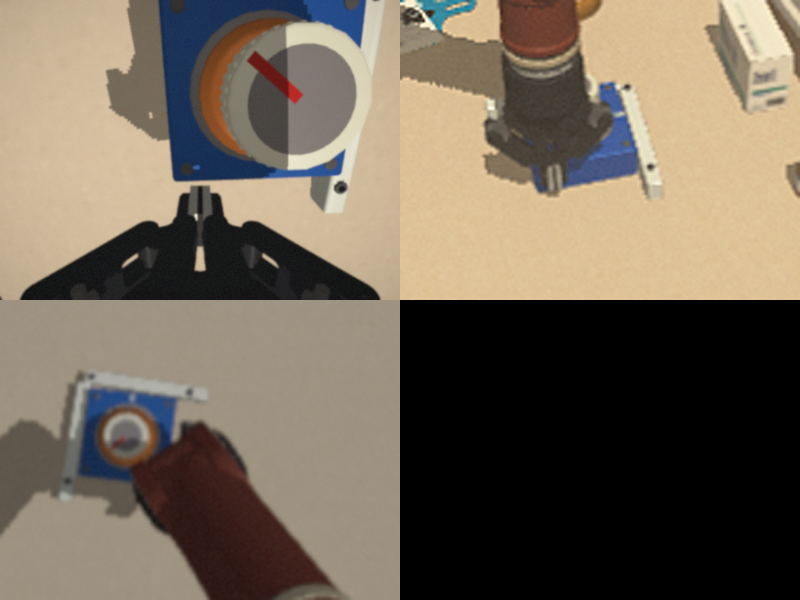

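carry_out(
  dr=[
    [0,0,0],
    [0,0,0],
    [0,0,0],
    [0,0,0],
    [0,0,0],
    [0,0,0],
    [0,0,0],
    [0,0,0],
    [0,0,0],
    [0,0,0],
  ],
  xyz=[
    [0,0.3,0],
    [0,0,0.2],
    [0,0,0.2],
    [0,0,0.2],
    [0,0,0.1],
    [0,0,0.1],
    [0,0,0.1],
    [0,0,0.1],
    [0,0,0],
    [0,0,0],
  ],
  jaw=[0,0,0,0,0,0,0,0,0,0],
)

```text
clock: 14.35
tool_pos: [0.5075, 0.1118, 0.0254]
tool_rot: [[0.99, -0.003, 0.142], [-0.142, -0.005, 0.99], [-0.002, -1.0, -0.005]]
ft_force: [-0.6, -6.2, 4.2]
opening: -0.0001
```

carry_out(
  dr=[
    [0,0,0],
    [0,0,0],
    [0,0,0],
    [0,0,0],
  ],
  xyz=[
    [0,0,0.1],
    [0,0,0.1],
    [0,0,0],
    [0,0,0],
  ],
  jaw=[0,0,0,0],
)

```text
clock: 14.68
tool_pos: [0.507, 0.1131, 0.0252]
tool_rot: [[0.99, -0.004, 0.142], [-0.142, -0.006, 0.99], [-0.003, -1.0, -0.006]]
ft_force: [-2.2, -5.9, 4.4]
opening: 0.0
```

carry_out(
  dr=[
    [0,0,0],
    [0,0,0],
    [0,0,0],
    [0,0,0],
  ],
  xyz=[
    [0,0,0.1],
    [0,0,0.1],
    [0,0,0],
    [0,0,0],
  ],
  jaw=[0,0,0,0],
)

```text
clock: 15.02
tool_pos: [0.5066, 0.1143, 0.0251]
tool_rot: [[0.99, -0.006, 0.142], [-0.142, -0.007, 0.99], [-0.005, -1.0, -0.008]]
ft_force: [-3.8, -8.4, 5.7]
opening: -0.0
```

carry_out(
  dr=[
    [0,0,0],
    [0,0,0],
    [0,0,0],
    [0,0,0],
  ],
  xyz=[
    [0,0,0.1],
    [0,0,0.1],
    [0,0,0],
    [0,0,0],
  ],
  jaw=[0,0,0,0],
)

```text
clock: 15.35
tool_pos: [0.5065, 0.1146, 0.0251]
tool_rot: [[0.99, -0.007, 0.143], [-0.144, -0.01, 0.99], [-0.006, -1.0, -0.011]]
ft_force: [-3.9, -9.7, 7.1]
opening: 0.0
```

carry_out(
  dr=[
    [0,0,0],
    [0,0,0],
    [0,0,0],
    [0,0,0],
  ],
  xyz=[
    [0,0,0.1],
    [0,0,0.1],
    [0,0,0],
    [0,0,0],
  ],
  jaw=[0,0,0,0],
)

```text
clock: 15.68
tool_pos: [0.5065, 0.1146, 0.0251]
tool_rot: [[0.989, -0.008, 0.145], [-0.145, -0.013, 0.989], [-0.006, -1.0, -0.014]]
ft_force: [-4.1, -12.6, 8.0]
opening: 0.0001
```

```bash
python3 look.py w9; python3 - <<'E'
import cv2
im=cv2.imread("pics/w9_top.png")
cv2.imwrite("pics/w9t.png",cv2.resize(im[195:255,205:285],None,fx=9,fy=9,interpolation=2))
E
```

```text
15.6833 [-0.11   0.735 -0.246  1.975  0.377  0.488 -0.778] [0.5065 0.1146 0.0251] phi -8.33 [ -4.11 -12.63   8.04] [-2.552  0.89   0.088] 0.00012014555793163374
```

View pics/w9t.png

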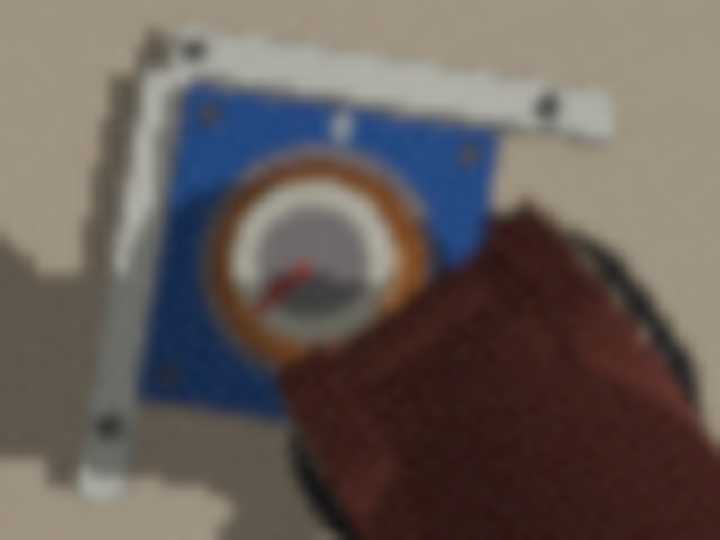

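The left side now bottoms out: the force rises from 6 to 12.6 N without further travel, and the top view shows the left edge parallel to the bar. Next I'll push on the near face.

carry_out(
  dr=[
    [0,0,0],
    [0,0,0],
    [0,0,0],
    [0,0,0],
    [0,-6.9,0],
    [0,-6.9,0],
    [0,-6.9,0],
    [0,-6.9,0],
    [0,-6.9,0],
    [0,-6.9,0],
    [0,-6.9,0],
    [0,-6.9,0],
    [0,-6.9,0],
    [0,-6.9,0],
    [0,-6.9,0],
    [0,-6.9,0],
    [0,-6.9,0],
    [0,0,0],
    [0,0,0],
  ],
  xyz=[
    [0,0,-1.5],
    [0,0,-1.5],
    [0,-4,0],
    [0,-4,0],
    [0,-3,0],
    [0,0,0],
    [0,0,0],
    [0,0,0],
    [0,0,0],
    [0,0,0],
    [0,0,0],
    [0,0,0],
    [0,0,0],
    [0,0,0],
    [0,0,0],
    [0,0,0],
    [0,0,0],
    [0,0,0],
    [0,0,0],
  ],
  jaw=[0,0,0,0,0,0,0,0,0,0,0,0,0,0,0,0,0,0,0],
)

```text
clock: 17.42
tool_pos: [0.5053, 0.0935, 0.1352]
tool_rot: [[0.148, -0.0, -0.989], [0.989, 0.001, 0.148], [0.001, -1.0, 0.0]]
ft_force: [-0.3, 0.5, 0.7]
opening: 0.0003
```

```bash
python3 to.py .4775 .184 .025
```

```text
17.4167 [ 0.294  0.656 -0.811  1.912  0.63   0.847  0.572] [0.5053 0.0935 0.1352] [[0.1478, -0.0002, -0.989], [0.989, 0.0015, 0.1478], [0.0014, -1.0, 0.0004]] phi 81.49944943498825 F [-0.3  0.5  0.7] 0.000254300344093329
tool shift cm [ 8.52 11.04  4.08]
```

carry_out(
  dr=[
    [0,0,0],
    [0,0,0],
    [0,0,0],
    [0,0,0],
    [0,0,0],
    [0,0,0],
    [0,0,0],
    [0,0,0],
    [0,0,0],
    [0,0,0],
  ],
  xyz=[
    [0,0,4.1],
    [3,0,0],
    [3,0,0],
    [2.5,0,0],
    [0,3,0],
    [0,3,0],
    [0,3,0],
    [0,2.1,0],
    [0,0,0],
    [0,0,0],
  ],
  jaw=[0,0,0,0,0,0,0,0,0,0],
)

```text
clock: 18.25
tool_pos: [0.4766, 0.1834, 0.024]
tool_rot: [[0.146, -0.001, -0.989], [0.989, -0.0, 0.146], [-0.001, -1.0, 0.001]]
ft_force: [0.1, 0.1, -0.2]
opening: -0.0001
```

carry_out(
  dr=[
    [0,0,0],
    [0,0,0],
    [0,0,0],
    [0,0,0],
    [0,0,0],
    [0,0,0],
    [0,0,0],
    [0,0,0],
  ],
  xyz=[
    [0,0,-0.2],
    [0,0,-0.2],
    [0,0,-0.2],
    [0,0,-0.1],
    [0,0,-0.1],
    [0,0,-0.1],
    [0,0,0],
    [0,0,0],
  ],
  jaw=[0,0,0,0,0,0,0,0],
)

```text
clock: 18.92
tool_pos: [0.486, 0.1817, 0.0244]
tool_rot: [[0.145, 0.0, -0.989], [0.989, 0.0, 0.145], [0.0, -1.0, -0.0]]
ft_force: [0.8, -1.0, -0.2]
opening: 0.0002
```

carry_out(
  dr=[
    [0,0,0],
    [0,0,0],
    [0,0,0],
    [0,0,0],
  ],
  xyz=[
    [0,0,-0.1],
    [0,0,-0.1],
    [0,0,0],
    [0,0,0],
  ],
  jaw=[0,0,0,0],
)

```text
clock: 19.25
tool_pos: [0.4869, 0.1816, 0.0242]
tool_rot: [[0.144, -0.002, -0.99], [0.99, -0.0, 0.144], [-0.0, -1.0, 0.002]]
ft_force: [-3.3, 0.5, 1.7]
opening: 0.0001
```

carry_out(
  dr=[
    [0,0,0],
    [0,0,0],
    [0,0,0],
    [0,0,0],
  ],
  xyz=[
    [0,0,-0.1],
    [0,0,-0.1],
    [0,0,0],
    [0,0,0],
  ],
  jaw=[0,0,0,0],
)

```text
clock: 19.58
tool_pos: [0.4869, 0.1816, 0.0243]
tool_rot: [[0.143, -0.005, -0.99], [0.99, -0.001, 0.143], [-0.001, -1.0, 0.004]]
ft_force: [-7.7, 0.2, 4.5]
opening: -0.0001
```

carry_out(
  dr=[
    [0,0,0],
    [0,0,0],
    [0,0,0],
    [0,0,0],
    [0,0,0],
  ],
  xyz=[
    [0,0,-0.1],
    [0,0,-0.1],
    [0,0,-0.1],
    [0,0,0],
    [0,0,0],
  ],
  jaw=[0,0,0,0,0],
)

```text
clock: 20.0
tool_pos: [0.4899, 0.1812, 0.0243]
tool_rot: [[0.143, -0.005, -0.99], [0.99, -0.001, 0.143], [-0.001, -1.0, 0.004]]
ft_force: [-7.3, 0.9, 4.4]
opening: -0.0001
```

carry_out(
  dr=[
    [0,0,0],
    [0,0,0],
    [0,0,0],
    [0,0,0],
    [0,0,0],
  ],
  xyz=[
    [0,0,-0.1],
    [0,0,-0.1],
    [0,0,-0.1],
    [0,0,0],
    [0,0,0],
  ],
  jaw=[0,0,0,0,0],
)

```text
clock: 20.42
tool_pos: [0.4906, 0.1811, 0.0243]
tool_rot: [[0.142, -0.008, -0.99], [0.99, -0.001, 0.142], [-0.002, -1.0, 0.008]]
ft_force: [-10.4, 1.4, 7.1]
opening: -0.0001
```

```bash
python3 look.py w10; python3 - <<'E'
import cv2
im=cv2.imread("pics/w10_top.png")
cv2.imwrite("pics/w10t.png",cv2.resize(im[195:255,205:285],None,fx=9,fy=9,interpolation=2))
im=cv2.imread("pics/w10_scene.png")
cv2.imwrite("pics/w10s.png",cv2.resize(im[165:225,190:280],None,fx=8,fy=8,interpolation=2))
E
```

```text
20.4167 [ 0.011  0.818 -0.644  1.96   0.805  0.649  0.269] [0.4906 0.1811 0.0243] phi 81.81 [-10.43   1.4    7.08] [ 0.2    2.211 -0.056] -0.00012814853566849848
```

View pics/w10t.png

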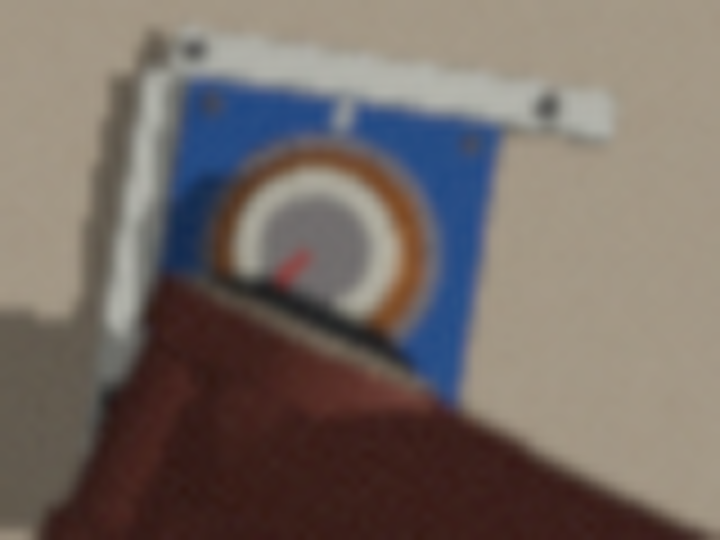

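View pics/w10s.png

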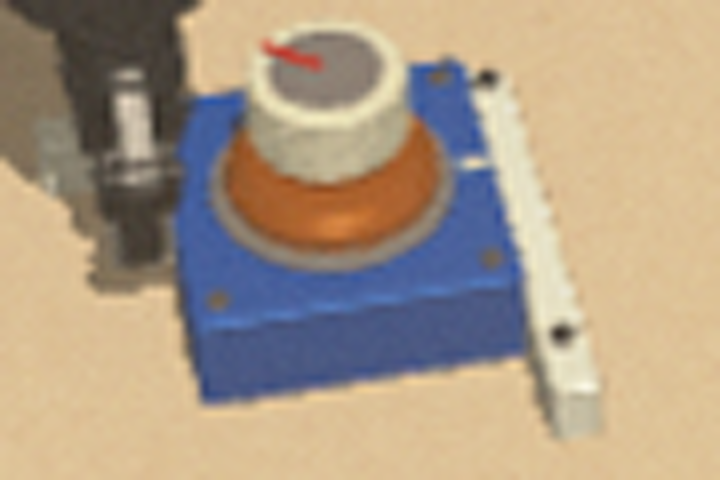

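carry_out(
  dr=[
    [0,0,0],
    [0,0,0],
    [0,0,0],
    [0,0,0],
    [0,0,0],
  ],
  xyz=[
    [0,0,-0.1],
    [0,0,-0.1],
    [0,0,-0.1],
    [0,0,0],
    [0,0,0],
  ],
  jaw=[0,0,0,0,0],
)

```text
clock: 20.98
tool_pos: [0.4906, 0.181, 0.0242]
tool_rot: [[0.141, -0.013, -0.99], [0.99, -0.002, 0.141], [-0.004, -1.0, 0.012]]
ft_force: [-15.4, 1.2, 11.6]
opening: -0.0002
```

carry_out(
  dr=[
    [0,0,0],
    [0,0,0],
    [0,0,0],
    [0,0,0],
    [0,0,0],
    [0,0,0],
    [0,0,0],
    [0,0,0],
    [0,0,0],
    [0,0,0],
    [0,0,0],
  ],
  xyz=[
    [0,0,1],
    [0,0,1],
    [0,-3,0],
    [0,-4,0],
    [0,-4,0],
    [0,-4,0],
    [0,-4,0],
    [0,-4,0],
    [0,0,0],
    [0,0,0],
    [0,0,0],
  ],
  jaw=[0,0,0,0,0,0,0,8.5,8.5,8.5,8.5],
)

```text
clock: 21.9
tool_pos: [0.4793, 0.1818, 0.2539]
tool_rot: [[0.146, 0.001, -0.989], [0.989, -0.001, 0.146], [-0.001, -1.0, -0.001]]
ft_force: [-0.5, 0.2, -0.6]
opening: 0.0479
```

```bash
python3 look.py w11; python3 meas.py pics/w11.pkl;python3 - <<'E'
import pickle,cv2
s,im,d=pickle.load(open("pics/w11.pkl","rb"))
cv2.imwrite("pics/w11f.png",cv2.resize(im,(768,576)))
E
```

```text
21.9 [ 0.197  0.513 -0.919  1.766  0.457  1.092  0.546] [0.4793 0.1818 0.2539] phi 81.59 [-0.52  0.22 -0.56] [-0.04   0.02  -0.019] 0.04785468613449251
carrier ((0.5390585064888, 0.17630186676979065), (0.107150599360466, 0.0907713994383812), 81.81437683105469) [[0.48649999499320984, 0.12970000505447388], [0.5763999819755554, 0.11680000275373459], [0.5916000008583069, 0.22290000319480896], [0.501800000667572, 0.23579999804496765]]
red [260 226  13  13  48] [0.5491734  0.18292804] line fit [ 0.64880735 -0.7609527   0.5491734   0.18292804]
```

View pics/w11f.png

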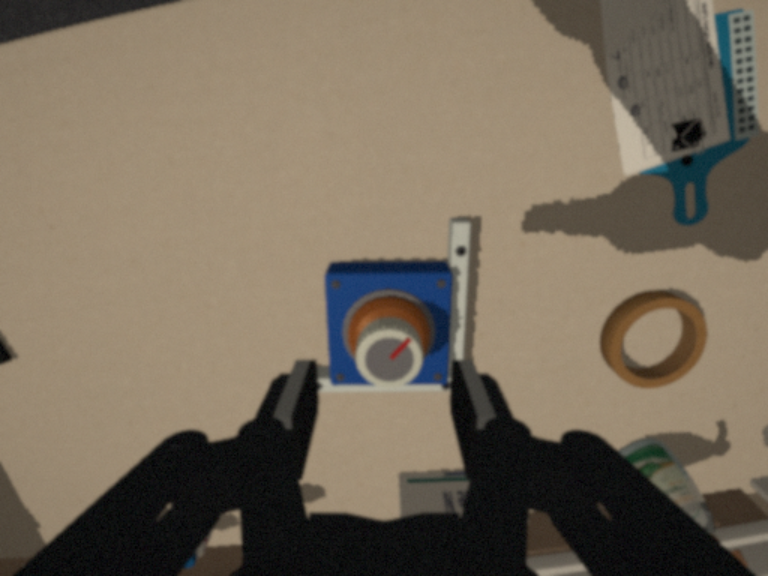

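The carrier now looks square in the corner; in the wrist view its edges run parallel to both bars. I'll measure the edges against the bars numerically.

```bash
sed -i 's/m\[240:\]=0/m[262:]=0/' meas.py; python3 meas.py pics/w11.pkl; python3 - <<'E'
import pickle,cv2
s,im,d=pickle.load(open("pics/w11.pkl","rb"))
cv2.imwrite("pics/w11z.png",cv2.resize(im[140:265,205:325],None,fx=4.8,fy=4.8,interpolation=cv2.INTER_CUBIC))
E
```

```text
carrier ((0.5521450638771057, 0.17446854710578918), (0.10761625319719315, 0.11713837832212448), 81.57512664794922) [[0.486299991607666, 0.1298000067472458], [0.6021999716758728, 0.11270000040531158], [0.6179999709129333, 0.2190999984741211], [0.5020999908447266, 0.2363000065088272]]
red [260 226  13  13  48] [0.5491734  0.18292804] line fit [ 0.64880735 -0.7609527   0.5491734   0.18292804]
```

View pics/w11z.png

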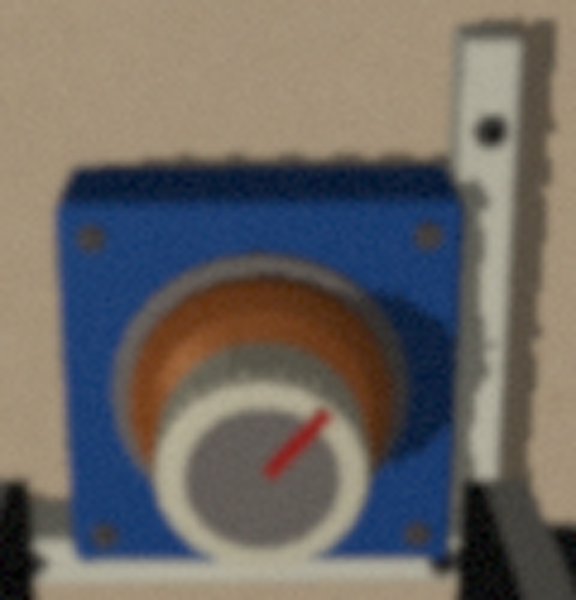

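```bash
python3 - <<'E'
from h import *
import pickle
s,im,d=pickle.load(open("pics/w11.pkl","rb"));P=pose("wrist",s)
c=lambda p:[(p[0]+.5)/4.8-.5+205,(p[1]+.5)/4.8-.5+140]
Q=lambda L,z:ray(P,[c(p) for p in L],z)[:,:2]
O=Q([(523,38),(497,478)],.025);I=Q([(462,38),(453,170)],.025);C=Q([(461,205),(450,553)],.04);N=Q([(60,203),(461,205)],.04);Fr=Q([(80,556),(449,556)],.04);W=Q([(59,205),(79,553)],.04)
FB=Q([(40,580),(455,570)],.025)
an=lambda Q:np.degrees(np.arctan2(*(Q[-1]-Q[0])[[1,0]]))
for k,v in dict(O=O,I=I,C=C,N=N,Fr=Fr,W=W,FB=FB).items(): print(k,v.round(4).tolist(),an(v).round(2))
a=np.radians(-7.7);n=np.array([-np.sin(a),np.cos(a)]);f=np.array([np.cos(a),np.sin(a)])
print("y_f: bar inner",(O@n-.016),I@n,"carrier left",C@n,"right",W@n,"| x_f near",N@f,"far",Fr@f)
ctr=(N.mean(0)+Fr.mean(0))/2;print(ctr)
E
```

```text
O [[0.4724, 0.2571], [0.6022, 0.2384]] -8.22
I [[0.47, 0.241], [0.506, 0.2349]] -9.65
C [[0.5116, 0.2343], [0.6163, 0.2209]] -7.3
N [[0.4954, 0.1289], [0.5116, 0.2343]] 81.26
Fr [[0.6015, 0.1142], [0.6173, 0.2205]] 81.57
W [[0.4959, 0.1285], [0.6005, 0.1141]] -7.84
FB [[0.6166, 0.0971], [0.6316, 0.223]] 83.18
y_f: bar inner [0.30212172 0.30093845] [0.3017735  0.30053468] carrier left [0.30077729 0.30150849] right [0.19376985 0.1935139 ] | x_f near [0.47362395 0.47555876] far [0.58078384 0.58215714]
[0.55642631 0.17448216]
```

```bash
python3 to.py .5571 .1749 .059; python3 - <<'E'
from h import *
import pickle
s,im,d=pickle.load(open("pics/w11.pkl","rb"));P=pose("wrist",s)
c=lambda p:[(p[0]+.5)/4.8-.5+205,(p[1]+.5)/4.8-.5+140]
print(ray(P,[c((263,477)),c((262,474))],.0924))
E
```

```text
22.05 [ 0.196  0.515 -0.919  1.767  0.456  1.093  0.547] [0.4785 0.1819 0.2527] [[0.1453, -0.0028, -0.9894], [0.9894, -0.0015, 0.1453], [-0.0019, -1.0, 0.0025]] phi 81.64602037341109 F [ 0.9  0.  -0.7] 0.0692648044242447
tool shift cm [ 0.48 19.35 -7.92]
[[0.55653037 0.17405962 0.0924    ]
 [0.55568833 0.17393614 0.0924    ]]
```

carry_out(
  dr=[
    [0,0,0],
    [0,0,0],
    [0,0,0],
    [0,0,0],
    [0,0,0],
    [0,0,0],
    [0,0,0],
    [0,0,0],
    [0,0,0],
    [0,0,0],
    [0,0,0],
    [0,0,0],
    [0,0,0],
  ],
  xyz=[
    [0.16,0,-2.64],
    [0.16,0,-2.64],
    [0.16,0,-2.64],
    [0,3,0],
    [0,3,0],
    [0,3,0],
    [0,3,0],
    [0,2.5,0],
    [0,1.8,0],
    [0,1.5,0],
    [0,1.5,0],
    [0,0,0],
    [0,0,0],
  ],
  jaw=[8.5,8.5,8.5,8.5,8.5,8.5,8.5,8.5,8.5,8.5,8.5,8.5,8.5],
)

```text
clock: 23.13
tool_pos: [0.557, 0.1757, 0.0597]
tool_rot: [[0.144, -0.003, -0.99], [0.99, -0.001, 0.144], [-0.002, -1.0, 0.003]]
ft_force: [0.9, -0.0, -0.0]
opening: 0.0852
```

```bash
python3 to.py .5571 .1749 .059
```

```text
23.1333 [ 0.08   0.837 -0.717  1.771  0.727  0.823  0.432] [0.557  0.1757 0.0597] [[0.1445, -0.0035, -0.9895], [0.9895, -0.001, 0.1445], [-0.0015, -1.0, 0.0033]] phi 81.69344771283895 F [ 0.9 -0.  -0. ] 0.08524375474991473
tool shift cm [-0.08  0.07 -0.02]
```

carry_out(
  dr=[
    [0,0,0],
    [0,0,0],
    [0,0,0],
    [0,0,0],
    [0,0,0],
    [0,0,0],
    [0,0,0],
    [0,0,0],
    [0,0,0],
    [0,0,0],
  ],
  xyz=[
    [-0.06,0.05,0],
    [0,0,0],
    [0,0,0],
    [0,0,0],
    [0,0,0],
    [0,0,0],
    [0,0,0],
    [0,0,0],
    [0,0,0],
    [0,0,0],
  ],
  jaw=[8.5,8.5,4.5,4.5,4.5,4.5,4.5,4.5,4.5,4.5],
  grip_force=40,
)

```text
clock: 23.97
tool_pos: [0.5582, 0.174, 0.0619]
tool_rot: [[0.146, 0.0, -0.989], [0.989, -0.003, 0.146], [-0.003, -1.0, -0.001]]
ft_force: [-1.3, -2.5, 5.2]
opening: 0.0508
```

```bash
python3 look.py w12; python3 - <<'E'
import pickle,cv2
s,im,d=pickle.load(open("pics/w12.pkl","rb"))
cv2.imwrite("pics/w12z.png",cv2.resize(im[110:310,150:450],None,fx=2.6,fy=2.6,interpolation=cv2.INTER_CUBIC))
E
```

```text
23.9667 [ 0.082  0.833 -0.717  1.771  0.728  0.824  0.432] [0.5582 0.174  0.0619] phi 81.62 [-1.27 -2.55  5.2 ] [-0.645  0.383  0.08 ] 0.05075519655644558
```

View pics/w12z.png

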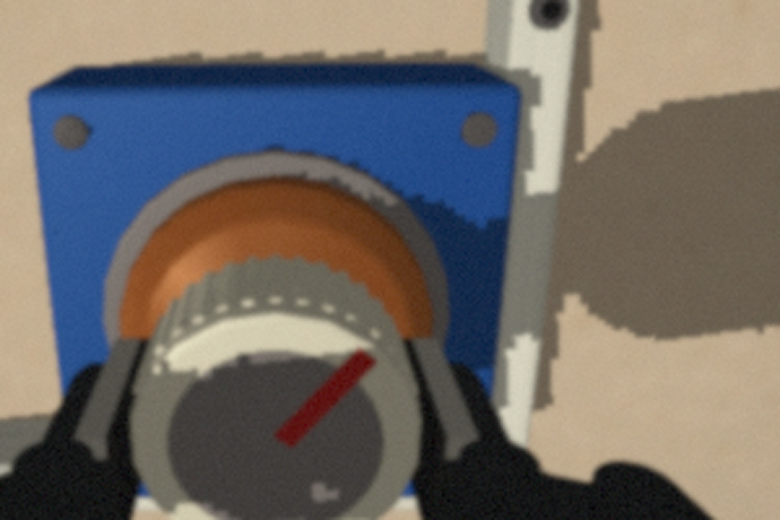

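carry_out(
  dr=[
    [0,5,0],
    [0,5,0],
    [0,5,0],
    [0,5,0],
    [0,5,0],
    [0,5,0],
    [0,5,0],
    [0,5,0],
    [0,0,0],
    [0,0,0],
  ],
  xyz=[
    [0,0,0],
    [0,0,0],
    [0,0,0],
    [0,0,0],
    [0,0,0],
    [0,0,0],
    [0,0,0],
    [0,0,0],
    [0,0,0],
    [0,0,0],
  ],
  jaw=[4.5,4.5,4.5,4.5,4.5,4.5,4.5,4.5,4.5,4.5],
)

```text
clock: 24.95
tool_pos: [0.5575, 0.1729, 0.0612]
tool_rot: [[0.747, -0.001, -0.665], [0.665, -0.005, 0.747], [-0.004, -1.0, -0.003]]
ft_force: [-2.2, -5.5, 6.3]
opening: 0.0505
```

```bash
python3 look.py w13
```

```text
24.95 [-0.016  0.784 -0.535  1.775  0.566  0.745 -0.124] [0.5575 0.1729 0.0612] phi 41.7 [-2.2  -5.46  6.35] [-1.066  0.482 -0.051] 0.050525057061695945
```

View pics/w13.png

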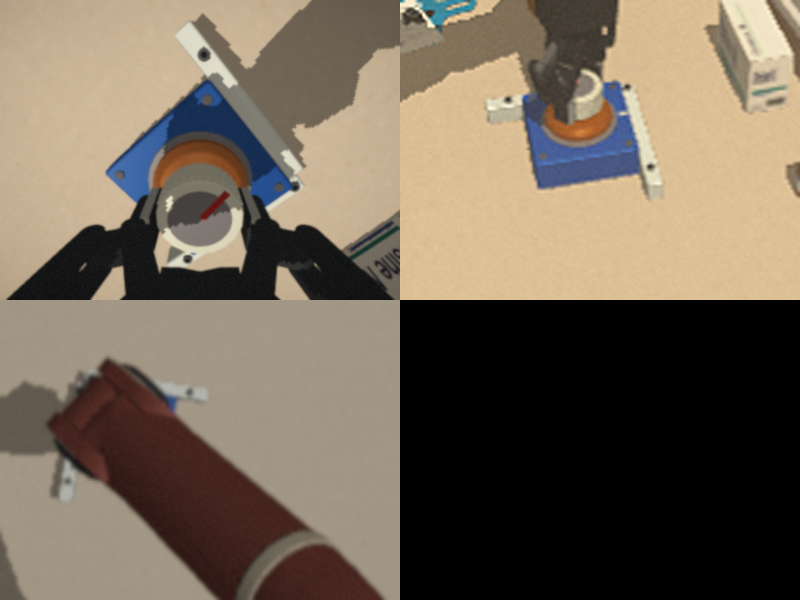

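carry_out(
  dr=[
    [0,5,0],
    [0,5,0],
    [0,5,0],
    [0,5,0],
    [0,5,0],
    [0,5,0],
    [0,5,0],
    [0,5,0],
    [0,5,0],
    [0,5,0],
    [0,5,0],
    [0,5,0],
    [0,5,0],
    [0,5,0],
    [0,5,0],
    [0,5,0],
    [0,0,0],
  ],
  xyz=[
    [0,0,0],
    [0,0,0],
    [0,0,0],
    [0,0,0],
    [0,0,0],
    [0,0,0],
    [0,0,0],
    [0,0,0],
    [0,0,0],
    [0,0,0],
    [0,0,0],
    [0,0,0],
    [0,0,0],
    [0,0,0],
    [0,0,0],
    [0,0,0],
    [0,0,0],
  ],
  jaw=[4.5,4.5,4.5,4.5,4.5,4.5,4.5,4.5,4.5,4.5,4.5,4.5,4.5,4.5,4.5,4.5,4.5],
)

```text
clock: 26.52
tool_pos: [0.5551, 0.1729, 0.0601]
tool_rot: [[0.784, -0.007, 0.621], [-0.621, -0.005, 0.784], [-0.002, -1.0, -0.008]]
ft_force: [-4.8, -4.8, 2.6]
opening: 0.051
```

```bash
python3 look.py w14
```

```text
26.5167 [-0.245  0.73  -0.154  1.786  0.174  0.647 -1.17 ] [0.5551 0.1729 0.0601] phi -38.4 [-4.83 -4.79  2.65] [-0.967  0.914 -0.061] 0.05102372283639692
```

View pics/w14.png

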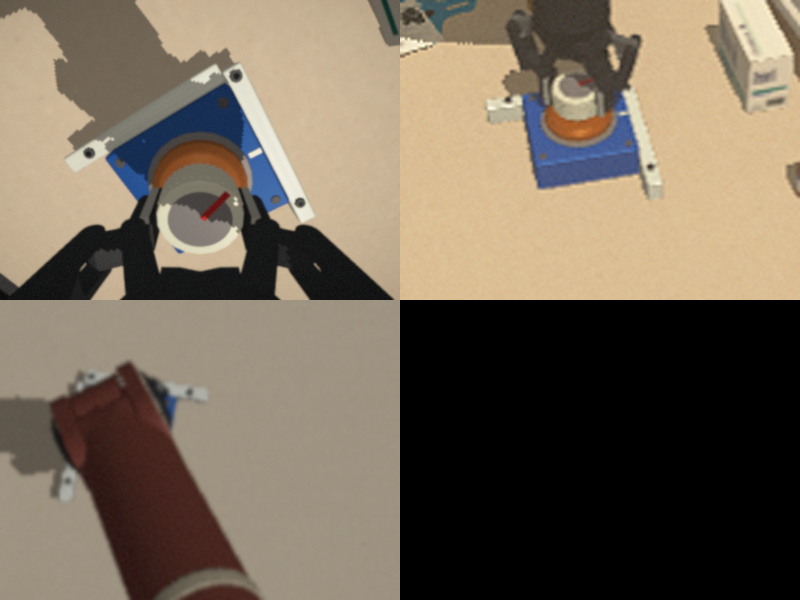

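carry_out(
  dr=[
    [0,2,0],
    [0,2,0],
    [0,2,0],
    [0,2,0],
    [0,2,0],
    [0,2,0],
    [0,2,0],
    [0,0,0],
  ],
  xyz=[
    [0,0,0],
    [0,0,0],
    [0,0,0],
    [0,0,0],
    [0,0,0],
    [0,0,0],
    [0,0,0],
    [0,0,0],
  ],
  jaw=[4.5,4.5,4.5,4.5,4.5,4.5,4.5,4.5],
)

```text
clock: 27.33
tool_pos: [0.5547, 0.1731, 0.0599]
tool_rot: [[0.612, -0.008, 0.791], [-0.791, -0.004, 0.612], [-0.001, -1.0, -0.009]]
ft_force: [-4.1, -4.6, 1.5]
opening: 0.0512
```

```bash
python3 to.py .55 .17 .06; python3 -c "
from h import *;print(telemetry.read_state()['moment'])"
```

```text
27.3333 [-0.287  0.727 -0.087  1.788  0.099  0.64  -1.345] [0.5547 0.1731 0.0599] [[0.6118, -0.0075, 0.791], [-0.791, -0.0042, 0.6117], [-0.0013, -1.0, -0.0085]] phi -52.28295276315042 F [-4.1 -4.6  1.5] 0.051247471575833134
tool shift cm [-0.04 -0.   -0.57]
[-0.8939628   0.95306182 -0.03091086]
```

carry_out(
  dr=[
    [0,2,0],
    [0,2,0],
    [0,0,0],
  ],
  xyz=[
    [0,0,0],
    [0,0,0],
    [0,0,0],
  ],
  jaw=[4.5,4.5,4.5],
)

```text
clock: 27.58
tool_pos: [0.5546, 0.1733, 0.0599]
tool_rot: [[0.555, -0.008, 0.832], [-0.832, -0.004, 0.555], [-0.001, -1.0, -0.009]]
ft_force: [-4.4, -3.8, 2.4]
opening: 0.0508
```

```bash
python3 to.py .55 .17 .06; python3 -c "
from h import *;print(telemetry.read_state()['moment'])"
```

```text
27.5833 [-0.299  0.726 -0.068  1.788  0.078  0.638 -1.395] [0.5546 0.1733 0.0599] [[0.5552, -0.0077, 0.8317], [-0.8317, -0.004, 0.5552], [-0.0009, -1.0, -0.0086]] phi -56.2735934044972 F [-4.4 -3.8  2.4] 0.050801886233607055
tool shift cm [ 0.02 -0.01 -0.57]
[-0.85456503  0.90497618 -0.01996037]
```

carry_out(
  dr=[
    [0,2,0],
    [0,2,0],
    [0,0,0],
  ],
  xyz=[
    [0,0,0],
    [0,0,0],
    [0,0,0],
  ],
  jaw=[4.5,4.5,4.5],
)

```text
clock: 27.83
tool_pos: [0.5546, 0.1734, 0.0598]
tool_rot: [[0.5, -0.008, 0.866], [-0.866, -0.005, 0.5], [0.0, -1.0, -0.009]]
ft_force: [-3.6, -5.0, 2.2]
opening: 0.0512
```

```bash
python3 to.py .55 .17 .06; python3 -c "
from h import *;print(telemetry.read_state()['moment'])"
```

```text
27.8333 [-0.311  0.726 -0.049  1.789  0.058  0.637 -1.442] [0.5546 0.1734 0.0598] [[0.5001, -0.0075, 0.866], [-0.866, -0.0048, 0.5], [0.0004, -1.0, -0.0089]] phi -59.99591106165471 F [-3.6 -5.   2.2] 0.05117684553404014
tool shift cm [ 0.06 -0.01 -0.56]
[-0.9351293   0.90911668  0.76113982]
```

The wrist moment jumped from -0.02 to +0.76 N·m at φ ≈ -59°. That is the hard stop, where the estimate put it. Checking the picture.

```bash
python3 look.py w15; python3 - <<'E'
import pickle,cv2
s,im,d=pickle.load(open("pics/w15.pkl","rb"))
cv2.imwrite("pics/w15z.png",cv2.resize(im[80:330,130:430],None,fx=2.4,fy=2.4,interpolation=cv2.INTER_CUBIC))
E
```

```text
27.8333 [-0.311  0.726 -0.049  1.789  0.058  0.637 -1.442] [0.5546 0.1734 0.0598] phi -60.0 [-3.62 -5.04  2.23] [-0.935  0.909  0.761] 0.05117684553404014
```

View pics/w15z.png

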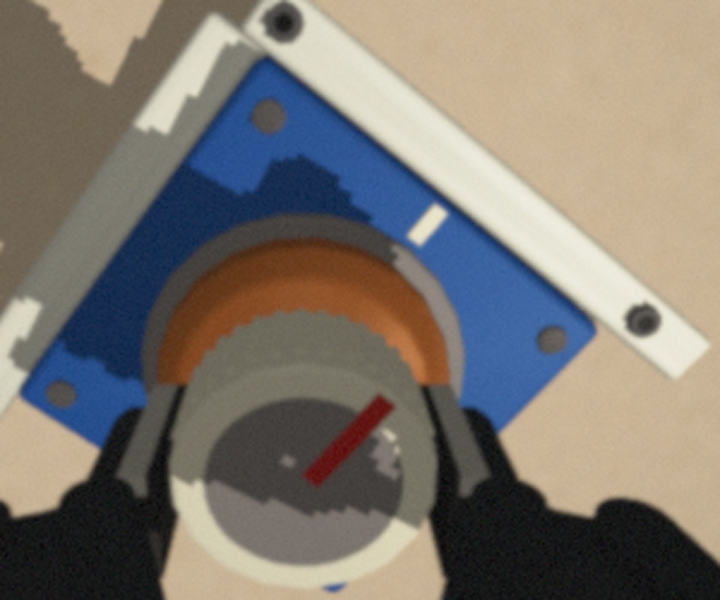

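```bash
cat > red.py <<'E'
from h import *
import pickle,sys
s,im,d=pickle.load(open(f"pics/{sys.argv[1]}.pkl","rb"));P=pose("wrist",s);zt=float(sys.argv[2])
hsv=cv2.cvtColor(im,cv2.COLOR_BGR2HSV)
red=(cv2.inRange(hsv,(0,130,50),(6,255,255))|cv2.inRange(hsv,(174,130,50),(180,255,255)))
n,l,st,ce=cv2.connectedComponentsWithStats(red);ok=[i for i in range(1,n) if 200<ce[i][0]<320 and 220<ce[i][1]<320]
k=max(ok,key=lambda i:st[i,4]);ys,xs=np.nonzero(l==k);R=ray(P,np.c_[xs,ys],zt)[:,:2]
v=cv2.fitLine(R.astype(np.float32),2,0,.001,.001).ravel();m=R.mean(0);c=s['tool_pos'][:2]
u=v[:2]*np.sign(v[:2]@(m-c));phi=np.degrees(np.arctan2(s['tool_rot'][1,0],s['tool_rot'][0,0]))
a=np.degrees(np.arctan2(u[1],u[0]));print("red",st[k,4],m,a,"rel hand",(a-phi)%360,"rel fence(-7.8)",a+7.8, "length",np.ptp(R@v[:2]))
E
python3 red.py w12 .0923;python3 red.py w13 .0917;python3 red.py w14 .0903;python3 red.py w15 .09
python3 - <<'E'
from h import *
import pickle
s,im,d=pickle.load(open("pics/w15.pkl","rb"));P=pose("wrist",s)
c=lambda p:[(p[0]+.5)/2.4-.5+130,(p[1]+.5)/2.4-.5+80]
Q=lambda L,z:ray(P,[c(p) for p in L],z)[:,:2]
an=lambda Q:np.degrees(np.arctan2(*(Q[-1]-Q[0])[[1,0]]))
F=Q([(263,60),(595,328)],.04);L=Q([(22,392),(263,60)],.04);Wl=Q([(414,240),(440,208)],.04)
B=Q([(250,35),(673,380)],.025); LB=Q([(8,413),(262,45)],.025); rd=Q([(314,477),(386,402)],.09)
print("far edge",F,an(F)+90,"left edge",an(L),"white",an(Wl),"far bar",B,an(B)+90,"red",an(rd))
E
```

```text
red 387 [0.54860506 0.18382953] 131.81411408809163 rel hand 50.19216168258333 rel fence(-7.8) 139.61411408809164 length 0.022112913891652847
red 382 [0.55645036 0.18663167] 91.45519667113776 rel hand 49.751548498264775 rel fence(-7.8) 99.25519667113775 length 0.02213856601388614
red 381 [0.56829814 0.1759229 ] 11.986716864170539 rel hand 50.3819362557243 rel fence(-7.8) 19.78671686417054 length 0.022193132576102448
red 387 [0.56809112 0.17153085] -8.341857560181985 rel hand 51.654053501472724 rel fence(-7.8) -0.5418575601819855 length 0.02220075151511991
far edge [[0.61705047 0.21951982]
 [0.60216451 0.11439016]] -8.0592849269065 left edge -8.029498652899083 white -6.253011505633324 far bar [[0.61973488 0.22549537]
 [0.59833368 0.07473008]] -8.079187514970911 red -8.914281770116512
```

The red line is at -8.3° and the carrier at -8.05°, so the cap has bottomed out and the carrier is flush on both bars. Now I'll back off a quarter turn, moving up with the thread.

carry_out(
  dr=[
    [0,-5,0],
    [0,-5,0],
    [0,-5,0],
    [0,-5,0],
    [0,-5,0],
    [0,-5,0],
    [0,-5,0],
    [0,-5,0],
    [0,-5,0],
    [0,-5,0],
    [0,-5,0],
    [0,-5,0],
    [0,-5,0],
    [0,-5,0],
    [0,-5,0],
    [0,-5,0],
    [0,-5,0],
    [0,-5,0],
    [0,0,0],
    [0,0,0],
  ],
  xyz=[
    [0,-0.01,0],
    [0,-0.01,0],
    [0,-0.01,0],
    [0,-0.01,0],
    [0,-0.01,0],
    [0,-0.01,0],
    [0,-0.01,0],
    [0,-0.01,0],
    [0,-0.01,0],
    [0,-0.01,0],
    [0,-0.01,0],
    [0,-0.01,0],
    [0,-0.01,0],
    [0,-0.01,0],
    [0,-0.01,0],
    [0,0,0],
    [0,0,0],
    [0,0,0],
    [0,0,0],
    [0,0,0],
  ],
  jaw=[4.5,4.5,4.5,4.5,4.5,4.5,4.5,4.5,4.5,4.5,4.5,4.5,4.5,4.5,4.5,4.5,4.5,4.5,4.5,4.5],
)

```text
clock: 29.65
tool_pos: [0.5572, 0.1727, 0.0615]
tool_rot: [[0.87, -0.003, -0.494], [0.494, -0.004, 0.87], [-0.005, -1.0, -0.002]]
ft_force: [-0.6, -5.2, -0.2]
opening: 0.051
```

```bash
python3 look.py w16; python3 red.py w16 .0915; python3 - <<'E'
import pickle,cv2
s,im,d=pickle.load(open("pics/w16.pkl","rb"))
cv2.imwrite("pics/w16z.png",cv2.resize(im[80:330,130:430],None,fx=2.4,fy=2.4,interpolation=cv2.INTER_CUBIC))
im=cv2.imread("pics/w16_scene.png")
cv2.imwrite("pics/w16s.png",cv2.resize(im[100:280,150:390],None,fx=3.3,fy=3.3,interpolation=2))
E
```

```text
29.65 [-0.045  0.772 -0.483  1.776  0.513  0.726 -0.289] [0.5572 0.1727 0.0615] phi 29.58 [-0.58 -5.22 -0.19] [-1.071  0.252  0.088] 0.05100625773146319
red 376 [0.55914992 0.185909  ] 80.29522535659865 rel hand 50.717082773988416 rel fence(-7.8) 88.09522535659865 length 0.022182545908887796
```

View pics/w16z.png

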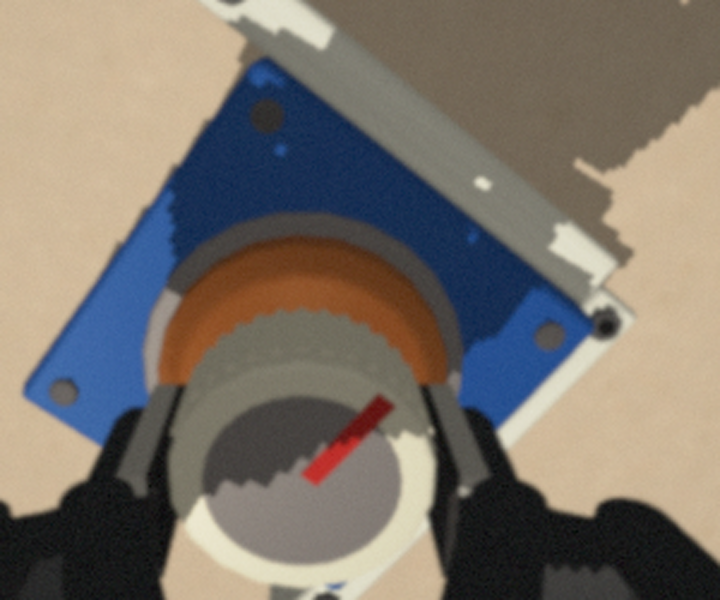

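View pics/w16s.png

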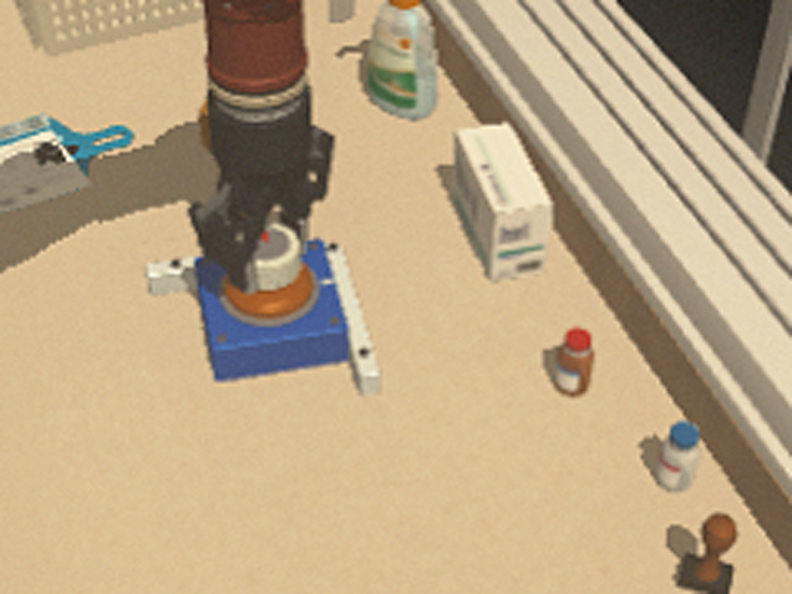

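```bash
python3 - <<'E'
from h import *
import pickle
s,im,d=pickle.load(open("pics/w16.pkl","rb"));P=pose("wrist",s)
c=lambda p:[(p[0]+.5)/2.4-.5+130,(p[1]+.5)/2.4-.5+80]
Q=lambda L,z:ray(P,[c(p) for p in L],z)[:,:2]
an=lambda Q:np.degrees(np.arctan2(*(Q[-1]-Q[0])[[1,0]]))
L=Q([(265,58),(592,325)],.04);N=Q([(24,390),(265,58)],.04);F=Q([(592,325),(500,432)],.04)
O=Q([(333,37),(628,262)],.025)
a=np.radians(-8.05);n=np.array([-np.sin(a),np.cos(a)]);f=np.array([np.cos(a),np.sin(a)])
print("left edge",L,an(L),"near",an(N)-90,N@f,"far",an(F)+90,F@f,"L·n",L@n)
s,im,d=pickle.load(open("pics/w15.pkl","rb"));P=pose("wrist",s)
F=Q([(263,60),(595,328)],.04);L=Q([(22,392),(263,60)],.04);print("w15 far",F@f,"left",L@n)
E
```

```text
left edge [[0.51136289 0.23588826]
 [0.61596345 0.21980374]] -8.741948781090995 near -8.440263096861628 [0.47255971 0.47329091] far -4.103319363391989 [0.57911319 0.58171762] L·n [0.30517371 0.30389566]
w15 far [0.58004485 0.58002292] left [0.30377874 0.30381238]
```

carry_out(
  dr=[
    [0,-1,0],
    [0,0,0],
    [0,0,0],
    [0,0,0],
    [0,0,0],
  ],
  xyz=[
    [0,0,0],
    [0.06,0,-0.05],
    [0.06,0,-0.05],
    [0,0,0],
    [0,0,0],
  ],
  jaw=[4.5,4.5,4.5,4.5,4.5],
)

```text
clock: 30.22
tool_pos: [0.5572, 0.1727, 0.0614]
tool_rot: [[0.861, -0.006, -0.509], [0.509, -0.005, 0.861], [-0.007, -1.0, -0.001]]
ft_force: [-3.7, -6.1, 1.1]
opening: 0.0512
```

```bash
python3 look.py w17; python3 red.py w17 .0915;python3 - <<'E'
import pickle,cv2
s,im,d=pickle.load(open("pics/w17.pkl","rb"))
cv2.imwrite("pics/w17z.png",cv2.resize(im[80:330,130:430],None,fx=2.4,fy=2.4,interpolation=cv2.INTER_CUBIC))
E
```

```text
30.2167 [-0.043  0.774 -0.488  1.774  0.516  0.732 -0.273] [0.5572 0.1727 0.0614] phi 30.6 [-3.67 -6.09  1.09] [-1.025  0.755  0.024] 0.05122877308813513
red 388 [0.55895323 0.18589264] 81.03909499473714 rel hand 50.439173045301686 rel fence(-7.8) 88.83909499473714 length 0.0223048946470375
```

View pics/w17z.png

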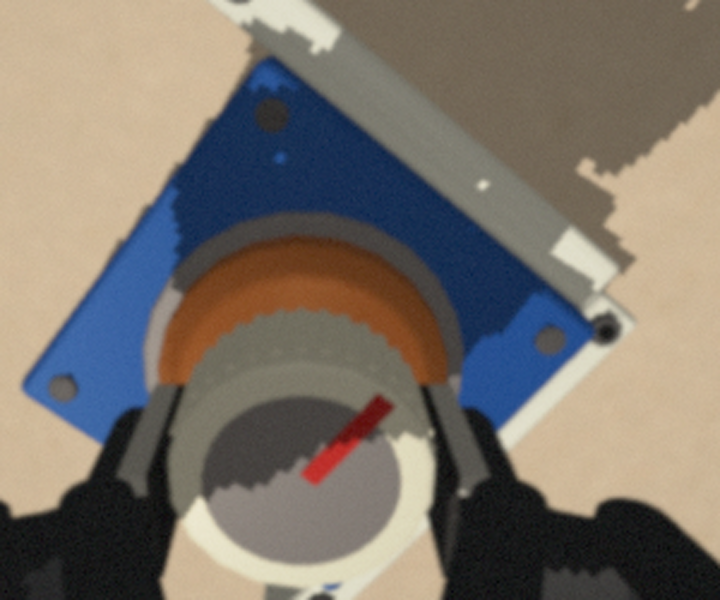

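The added 3 N push caused no movement, so the carrier is bedded in the corner. The cap is 89.4° off the stop by the red line and 90.6° by the hand. Handing in.

```bash
python3 - <<'E'
import cv2,numpy as np
a=cv2.imread("pics/scene0.png").astype(int);b=cv2.imread("pics/w17_scene.png").astype(int)
d=np.abs(a-b).max(2)
for n,(x0,y0,x1,y1) in dict(carton=(285,135,320,185),red=(315,195,335,222),blue=(345,225,366,250),stamp=(350,252,378,282)).items(): print(n,(d[y0:y1,x0:x1]>40).mean().round(3))
from rig import workorder
print(workorder.finish_job())
E
```

```text
carton 0.0
red 0.0
blue 0.0
stamp 0.0
the job is handed in; nothing more can be done
None
```

The carrier sits flush in the fence corner. The cap was screwed down to its stop and backed off about a quarter turn, and the gripper still holds it there. The job went in at about 30 s of the 72 s allowed.

**What I did**
- I first dragged the carrier toward the corner by the cap, but it jammed about 3.5° askew.
- I let go and squared it up with low pushes from the closed fingers, first on its right face and then on its near face.
- I then gripped the cap again at 40 N and turned it clockwise. At the stop the wrist moment jumped from -0.02 to 0.76 N·m.
- Finally I backed the cap off counterclockwise by about 90°.

**Last checks**
- **Carrier:** with the cap bottomed out, the carrier and the far bar both measured -8.1°. After backing off, its two best-seen edges read -8.4° and -8.7°, within measurement error. The short stretch of far edge I could see read -4.1°, which disagrees; I put that down to its length and did not confirm it. An extra 3 N push toward the corner moved nothing.
- **Cap:** with the cap bottomed out, the red line was within about 0.3° of the carrier's axis. After backing off, it measured 89.4° by the red line and 90.6° by the hand angle. The difference is probably about 1° of slip in the grip plus picture noise.
- **Other things:** the carton, both vials and the stamp look unchanged in the scene camera. I did not compare the tape because the arm partly hid it, but the arm never worked near it.

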